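# Change the batch of rice tubes in the bamboo steamer

## Task

Change the batch in the bamboo steamer: park its lid on the cork mat, then lift the finished tubes (blue caps) out of the rack and stand them all upright on the white plate. Only then put every new tube (yellow cap) from the shelf fully down into a hole of the rack, and put the lid back centred and flat on the rim. Leave the soy bottle, the tea cup and the stack of spare tiers standing where they are.

Things in the scene. Friction and masses are not known exactly. Their poses are not given: they have to be found in the camera images.
- done0_mid (a point): finished bamboo rice tube, a plain upright cylinder 32 mm in diameter and 80 mm tall with a rounded foot, about 90 g, its top 18 mm a blue cap of the same diameter. The point is its centre, 40 mm above its underside; its z axis runs up the tube. At the start it stands in a hole of the rack inside the lidded steamer. It may be absent (state None from the start).
- done1_mid (a point): finished bamboo rice tube, a plain upright cylinder 32 mm in diameter and 80 mm tall with a rounded foot, about 90 g, its top 18 mm a blue cap of the same diameter. The point is its centre, 40 mm above its underside; its z axis runs up the tube. At the start it stands in a hole of the rack inside the lidded steamer. It may be absent (state None from the start).
- done2_mid (a point): finished bamboo rice tube, a plain upright cylinder 32 mm in diameter and 80 mm tall with a rounded foot, about 90 g, its top 18 mm a blue cap of the same diameter. The point is its centre, 40 mm above its underside; its z axis runs up the tube. At the start it stands in a hole of the rack inside the lidded steamer. It may be absent (state None from the start).
- new0_mid (a point): new bamboo rice tube, a plain upright cylinder 32 mm in diameter and 80 mm tall with a rounded foot, about 90 g, its top 18 mm a yellow cap of the same diameter. The point is its centre, 40 mm above its underside; its z axis runs up the tube. At the start it stands upright on the white shelf surface (z = 0) between steamer and plate. It may be absent (state None from the start).
- new1_mid (a point): new bamboo rice tube, a plain upright cylinder 32 mm in diameter and 80 mm tall with a rounded foot, about 90 g, its top 18 mm a yellow cap of the same diameter. The point is its centre, 40 mm above its underside; its z axis runs up the tube. At the start it stands upright on the white shelf surface (z = 0) between steamer and plate. It may be absent (state None from the start).
- new2_mid (a point): new bamboo rice tube, a plain upright cylinder 32 mm in diameter and 80 mm tall with a rounded foot, about 90 g, its top 18 mm a yellow cap of the same diameter. The point is its centre, 40 mm above its underside; its z axis runs up the tube. At the start it stands upright on the white shelf surface (z = 0) between steamer and plate. It may be absent (state None from the start).
- steamer: round bamboo steamer, fixed, outer diameter 198 mm, inner 184 mm, rim 100 mm above its underside, inner floor 12 mm up. A thin steel rack inside (top face 46 mm up) has three 37 mm holes. A tube seated in a hole stands on the inner floor: its centre 52 mm, its top 92 mm up, below the rim; one left standing on the rack sticks out above the rim. Origin: centre of underside, z up.
- hole0 (a point): centre of one of the three through holes (37 mm in diameter) of the steel rack in the steamer, at the rack's top face, 46 mm above the shelf and 40 mm from the steamer's axis; the holes are 120 degrees apart
- hole1 (a point): centre of one of the three through holes (37 mm in diameter) of the steel rack in the steamer, at the rack's top face, 46 mm above the shelf and 40 mm from the steamer's axis; the holes are 120 degrees apart
- hole2 (a point): centre of one of the three through holes (37 mm in diameter) of the steel rack in the steamer, at the rack's top face, 46 mm above the shelf and 40 mm from the steamer's axis; the holes are 120 degrees apart
- rim (a point): centre of the steamer's mouth, at rim height, 100 mm above the shelf
- lid_knob (a point): woven bamboo lid, a loose flat-bottomed disc 216 mm in diameter, 12 mm thick at its edge, 0.22 kg, no lip below; it starts on the steamer. In its middle an upright dark round knob 24 mm in diameter rises from 20 to 54 mm above the flat underside. The point is half-way up the knob, on the lid's axis, 37 mm above the underside; z is up.
- mat_top (a point): centre of the top face of a round cork mat, 200 mm in diameter and 4 mm thick, fixed to the shelf: where the lid is parked meanwhile
- plate: white ceramic rectangular dim sum plate, loose, 0.75 kg, 208 mm long (its x axis) and 120 mm wide (its y axis); flat inside, 192 by 104 mm, 8 mm above its underside, with a rim 8 mm wide that rises to 14 mm. Origin: centre of the underside, z up.
- soy: amber soy sauce bottle, 54 mm in diameter and 150 mm tall, standing by; origin at the centre of its underside
- teacup: blue tea cup, 72 mm in diameter and 60 mm tall, standing by; origin at the centre of its underside
- tiers: stack of three spare bamboo tiers under a lid, about 155 mm in diameter and 158 mm tall, standing by; origin at the centre of its underside

How it is judged:
By the outcome, as a careful person would: the job done as asked, in the order asked, and still so for the second after the job is handed in, with the robot touching nothing.
Of done0, done1, done2 only 2 to 3 are there at a start; the rules pass over those that are not, and their reading is None.
Of new0, new1, new2 only 2 to 3 are there at a start; the rules pass over those that are not, and their reading is None.
At some moment in a run one of lid may be knocked a few centimetres aside while the robot is not near it.
It also fails if it takes over 210 s, if anything falls off the work surface, if the arm or the gripper's body presses on something with over 40 N, if the wrist force passes 120 N, or if a joint passes its speed limit or range.

## Robot

A 7-joint arm with a two-finger parallel gripper is mounted at the origin on the work surface. World frame = base frame: x ahead of the robot, y to its left, z up, the work surface at z = 0. Lengths are in m, angles in rad, forces in N, time in s.
With the tool pointing down it reaches from about 0.425 to 0.875 m from the base axis. Payload 9.9 kg.
Tool frame: the origin (TCP) lies at the very end of the fingers, on their centre line; the grasp point (between the pads) lies 19 mm behind it; z points along the fingers, y is the direction in which the jaws open and shut (so a half turn about z gives the same grasp; the last joint's range is limited). The gripper opens to 85 mm and grips with 20 to 120 N. Pads are 22 mm wide; open, the fingers measure 114 mm over their backs; the gripper's body (76 mm by 85 mm) begins 54 mm behind the grasp point. The pads swing forward as they close: fully open they stand 13 mm farther back than shut.
Start: joints at [-1.23, 0.576, 0.025, 1.437, -0.015, 1.129, -0.057], TCP at [0.278, 0.615, 0.231] pointing down, gripper open.
Joint ranges: [-2.76, 2.76], [-0.34, 2.15], [-1.52, 1.57], [0.19, 2.46], [-1.09, 4.23], [0.17, 1.99], [-2.82, 2.82]. Speed limits (rad/s): [2.22, 2.22, 3.01, 3.01, 3.14, 3.14, 3.14].

## Interface

Orientations are given as a rotation vector (axis times angle).
In Python, from bench import r, read_camera, get_calibration, order, spotter gives the robot as it stands.
- The arm moves only by the tool play_rows, never from a script. Its argument "plan" is a list of rows, each an object with "hand": the opening, from 0 (shut) to 1 (fully open); "offset": the shift along the tool's x, y, z in m, a list of three; "angular": the turn, a rotation vector about the tool's x, y, z in degrees, a list of three. In form: [{"hand": hand, "offset": [dx, dy, dz], "angular": [ax, ay, az]}, ...]. A call has 1 to 10 rows; each row shifts and turns the commanded pose from where the row before left it, along the tool's axes as they then stand; what a row does not reach is not made up. A row lasts 1/10 s, in which the tool goes at most 50 mm and 8.59 degrees, less where a joint would pass 70% of its speed; a pose out of reach is approached as far as the arm can. A call is refused whole if a number of a shift passes 0.05 or a number of a turn 8.59, either way. A call with a gripper value outside its range is refused whole. The fingers move at their own pace and stop on an object; "newtons" is the grip in N (left out, the last holds). Time passes only in rows, so rows that do not move let the fingers close. It gives the time, the measured TCP pose, the force and the opening at its end, in the units of the state.
- r.get_state(): the state, without advancing time (a new reading comes with each control period).
- read_camera(name): name is "side" or "top"; returns the picture (384x512x3 uint8, blue, green, red); there is no depth.
- get_calibration(name): a dict with "fx", "fy", "cx", "cy" (pixels), "R" (3x3) and "t" (3): a world point X has camera coordinates R X + t. Camera axes: x right, y down, z forward; pixel columns grow to the right and rows downward; lengths in m; the calibration is good to about 2 mm. A picture is of the moment at which its call begins. get_calibration takes no time and is no camera call.
- order.finish_job(): hands the job in, once; it reports no verdict.
Trained networks look in the newest picture that a camera, given by its name, has taken for a name from the list of things; names that differ only in an ending like _2 or _b are one class to them, and where a whole thing is asked for, a point or a joint stands for the part that bears it (a point fixed in the world has none). Each returns a list of dicts, best first, with "p" (0 to 1); they miss things now and then, are a little off and sometimes report something else, mostly with a low value. They report only what shows in the picture. A call takes as long as a camera call.
- spotter.silhouettes(camera, query): "region" (384x512 bool, what is visible of it) and "extent" ([centre column, centre row, width, height] in pixels, round what is visible of it).
- spotter.landmark_of(camera, query): "at" ([column, row] in pixels: a listed point, or the origin of a listed thing).
The state is a dict: "clock": time; "joint_pos": joint angles; "qd": joint speeds; "effort": joint torques, N m; "tool_pos": TCP position; "tool_rot": TCP orientation; "force": force on the tool from outside, world axes, zero at the start; "moment": the same for the moment, N m; "finger_gap": finger opening in m.
Only numpy, scipy, OpenCV 4.12 (cv2) and the standard library are available. Lean on these libraries where they do the work, as an engineer would, in place of code of your own. Each camera call takes 0.05 s, during which the arm holds its last target. There are 200 camera calls.

## Working session

There is one attempt and no reset: what is moved stays moved. The work goes in short steps, Python scripts to look and compute and a tool call to move; the robot and the scene stay as the last step left them, time stands still between calls to the robot, and variables do not carry over. Pictures are saved under pics/ and viewed, about 12 in all and at most 16, crops included, and the job is handed in when it is done.

Besides the shell and the picture viewer there is one more tool, called as name(argument=value, ...), one argument or row to a line, values as JSON. play_rows: Moves the arm, as the interface text tells. Its arguments: {"type":"object","properties":{"plan":{"type":"array","items":{"type":"object","properties":{"hand":{"type":"number"},"offset":{"type":"array","items":{"type":"number"}},"angular":{"type":"array","items":{"type":"number"}}}}},"newtons":{"type":"number"}},"required":["plan"]}

```bash
ls; mkdir -p pics; cat > h.py <<'E'
import numpy as np, cv2
from bench import r, read_camera, get_calibration, order, spotter
from scipy.spatial.transform import Rotation as Ro
def proj(c,X):
    k=get_calibration(c); p=np.array(k["R"])@np.array(X)+np.array(k["t"]).ravel()
    return np.array([k["fx"]*p[0]/p[2]+k["cx"],k["fy"]*p[1]/p[2]+k["cy"]])
def onz(c,uv,z):
    k=get_calibration(c); R=np.array(k["R"]); t=np.array(k["t"]).ravel()
    d=R.T@np.array([(uv[0]-k["cx"])/k["fx"],(uv[1]-k["cy"])/k["fy"],1]); o=-R.T@t
    return o+d*(z-o[2])/d[2]
def lm(c,q,z,n=3):
    return [(round(float(e["p"]),2),np.round(e["at"],1).tolist(),np.round(onz(c,e["at"],z),4)[:2].tolist()) for e in spotter.landmark_of(c,q)[:n]]
def st():
    s=r.get_state(); print("t",s["clock"],"tcp",np.round(s["tool_pos"],4),"rot\n",np.round(Ro.from_rotvec(s["tool_rot"]).as_matrix(),3),"F",np.round(s["force"],1),"gap",s["finger_gap"],"q",np.round(s["joint_pos"],2)); return s
E
cat > a.py <<'E'
from h import *
st()
Z=dict(lid_knob=.137,mat_top=.004,plate=0,soy=0,teacup=0,tiers=0,steamer=0,new0_mid=.04,done0_mid=.052)
for c in ("top","side"):
    im=read_camera(c); cv2.imwrite(f"pics/{c}0.png",im)
    k=get_calibration(c); print(c,np.round(-np.array(k["R"]).T@np.array(k["t"]).ravel(),3),k["fx"])
    for q,z in Z.items(): print(q,lm(c,q,z,5 if 'new' in q else 2))
E
python3 a.py
```

```text
pics
t 0.0 tcp [0.278  0.6146 0.2304] rot
 [[-0.911  0.412 -0.001]
 [ 0.412  0.911 -0.002]
 [-0.    -0.002 -1.   ]] F [-0.6  0.6  0. ] gap 0.08556833063943173 q [-1.23  0.58  0.02  1.44 -0.02  1.13 -0.06]
top [ 0.411 -0.004  1.132] 404.30716491506683
lid_knob [(0.92, [237.0, 222.8], [0.5736, 0.0429])]
mat_top [(0.85, [120.5, 246.7], [0.5142, 0.3704]), (0.42, [358.4, 182.6], [0.7274, -0.2948])]
plate [(0.86, [380.4, 271.1], [0.4782, -0.3526])]
soy [(0.58, [180.8, 167.1], [0.7537, 0.2221]), (0.19, [318.5, 202.7], [0.6641, -0.1809])]
teacup [(0.9, [361.9, 181.3], [0.7329, -0.306])]
tiers [(0.96, [282.0, 159.2], [0.7903, -0.073])]
steamer []
new0_mid []
done0_mid []
side [ 0.439 -0.826  1.145] 465.6722920784853
lid_knob [(0.67, [228.4, 174.2], [0.564, 0.0413]), (0.38, [241.1, 259.9], [0.5369, -0.2416])]
mat_top [(0.81, [199.7, 134.7], [0.5208, 0.3591]), (0.52, [217.8, 196.0], [0.5301, 0.0759])]
plate [(0.63, [233.5, 325.1], [0.489, -0.3435])]
soy [(0.82, [274.9, 152.1], [0.7537, 0.2167])]
teacup [(0.88, [314.5, 290.2], [0.7206, -0.3016])]
tiers [(0.74, [216.9, 196.3], [0.5274, 0.0786]), (0.66, [310.5, 216.2], [0.7867, -0.0666])]
steamer [(0.75, [231.9, 204.8], [0.5659, 0.0344])]
new0_mid [(0.72, [210.8, 259.3], [0.4668, -0.1632]), (0.18, [314.8, 293.2], [0.7088, -0.3281])]
done0_mid []
```

View pics/top0.png

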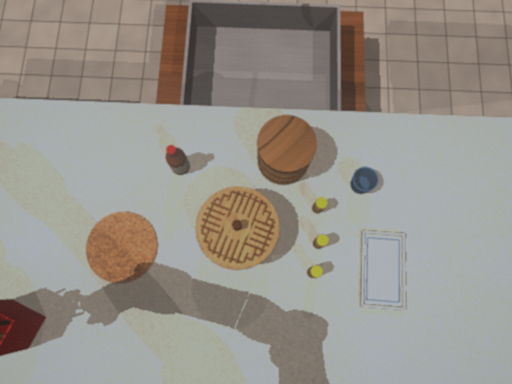

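View pics/side0.png

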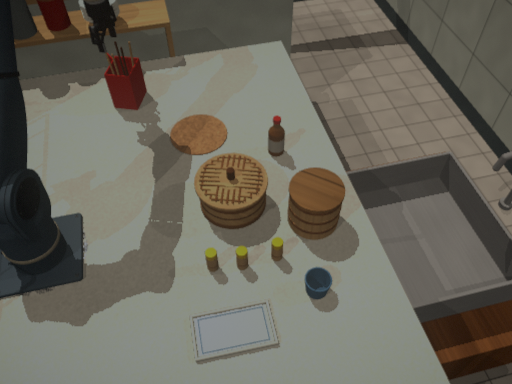

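The top view shows the lid knob at (237,225), the mat at (122,247), the plate at (383,269) and three yellow caps at (321,204), (322,241) and (316,271). The soy, cup and tiers stand clear of them. The side view agrees.

```bash
cat >> h.py <<'E'
def tri(uv):  # dict cam->uv, least squares
    A=[];b=[]
    for c,p in uv.items():
        k=get_calibration(c);R=np.array(k["R"]);t=np.array(k["t"]).ravel()
        for i,(f,c0) in enumerate(((k["fx"],k["cx"]),(k["fy"],k["cy"]))):
            m=(p[i]-c0)/f; A.append(R[i]-m*R[2]); b.append(m*t[2]-t[i])
    return np.linalg.lstsq(np.array(A),np.array(b),rcond=None)[0]
def blobs(im,lo,hi,amin=25):
    m=cv2.inRange(cv2.cvtColor(im,cv2.COLOR_BGR2HSV),np.array(lo),np.array(hi))
    n,l,s,c=cv2.connectedComponentsWithStats(m)
    return [(c[i],s[i].tolist()) for i in range(1,n) if s[i,4]>=amin]
YEL=((22,120,90),(36,255,255))
def pairs(ims,col):
    B={c:[b[0] for b in blobs(ims[c],*col)] for c in ims}
    out=[]
    for a in B["top"]:
        for b in B["side"]:
            X=tri(dict(top=a,side=b)); e=max(np.linalg.norm(proj("top",X)-a),np.linalg.norm(proj("side",X)-b))
            if e<3 and -.02<X[2]<.2 and abs(X[1])<.7: out.append((np.round(X,4),round(e,2)))
    return out
def grab(tag=None):
    ims={c:read_camera(c) for c in("top","side")}
    if tag: [cv2.imwrite(f"pics/{c}{tag}.png",i) for c,i in ims.items()]
    return ims
def sil(c,q):
    L=spotter.silhouettes(c,q)
    return max(L,key=lambda e:e["p"]) if L else None
E
python3 - <<'E'
from h import *
ims=grab()
for p in pairs(ims,YEL): print("yel",p)
for c in ims:
  for q,z in (("lid_knob",.112),("mat_top",.004),("plate",.012),("steamer",.1)):
    s=sil(c,q)
    if s is None: print(c,q,None);continue
    m=s["region"].astype(np.uint8); cs=max(cv2.findContours(m,0,2)[0],key=cv2.contourArea)
    w=np.array([onz(c,p,z)[:2] for p in cs[:,0].astype(float)]).astype(np.float32)
    print(c,q,s["p"],"circ",np.round(cv2.minEnclosingCircle(w),4) if 0 else (np.round(cv2.minEnclosingCircle(w)[0],4),round(cv2.minEnclosingCircle(w)[1],4)),"ell",cv2.fitEllipse(w),"rect",cv2.minAreaRect(w))
for c in ims: print(c,blobs(ims[c],*YEL))
E
```

```text
yel (array([ 0.6483, -0.1758,  0.073 ]), np.float64(0.27))
yel (array([ 0.5481, -0.1786,  0.0729]), np.float64(0.23))
yel (array([ 0.4675, -0.1638,  0.0724]), np.float64(0.21))
top lid_knob 0.74 circ (array([0.567 , 0.0416]), 0.1099) ell ((0.5687435865402222, 0.041928939521312714), (0.21251021325588226, 0.21485202014446259), 43.318992614746094) rect ((0.5680894255638123, 0.04244476556777954), (0.21343354880809784, 0.21219822764396667), 2.4138755798339844)
top mat_top 0.82 circ (array([0.518 , 0.3687]), 0.1013) ell ((0.5173521041870117, 0.3673594892024994), (0.1958884596824646, 0.19763317704200745), 118.85565948486328) rect ((0.517194390296936, 0.36691147089004517), (0.19886167347431183, 0.19482046365737915), 23.879966735839844)
top plate 0.9 circ (array([ 0.4844, -0.3563]), 0.117) ell ((0.4812244176864624, -0.3597525656223297), (0.1744343489408493, 0.2336173802614212), 83.4329833984375) rect ((0.48483115434646606, -0.3557463586330414), (0.12133269011974335, 0.20770040154457092), 87.97216796875)
top steamer None
side lid_knob 0.95 circ (array([0.5681, 0.0401]), 0.1101) ell ((0.5682941
[... 729 characters left out ...]
14075589179993), 87.44456481933594)
side steamer 0.97 circ (array([ 0.5584, -0.0311]), 0.0927) ell ((0.5546883344650269, -0.058133773505687714), (0.1250627636909485, 0.168192520737648), 79.15425872802734) rect ((0.5531342625617981, -0.06909570097923279), (0.10855457186698914, 0.18420282006263733), 81.30142974853516)
top [(array([320.8490566 , 202.87735849]), [315, 198, 12, 11, 106]), (array([321.73214286, 240.16964286]), [316, 235, 12, 12, 112]), (array([315.79661017, 271.03389831]), [310, 266, 13, 11, 118])]
side [(array([276.86, 242.48]), [272, 237, 11, 13, 100]), (array([240.97169811, 251.28301887]), [236, 246, 11, 12, 106]), (array([210.26923077, 253.15384615]), [205, 248, 12, 12, 104])]
```

play_rows(
  plan=[
    {"hand": 0.6,"offset": [0,0,0],"angular": [0,0,-8.1]},
    {"hand": 0.6,"offset": [0,0,0],"angular": [0,0,-8.1]},
    {"hand": 0.6,"offset": [0,0,0],"angular": [0,0,-8.1]},
  ],
)

```text
clock: 1.8
tool_pos: [0.2781, 0.6151, 0.2313]
tool_rot: [-0.008, 3.141, 0.0]
force: [0.2, -0.6, -0.1]
finger_gap: 0.0514
```

play_rows(
  plan=[
    {"hand": 0.6,"offset": [-0.0207,-0.041,0],"angular": [0,0,0]},
    {"hand": 0.6,"offset": [-0.0207,-0.041,0],"angular": [0,0,0]},
    {"hand": 0.6,"offset": [-0.0207,-0.041,0],"angular": [0,0,0]},
    {"hand": 0.6,"offset": [-0.0207,-0.041,0],"angular": [0,0,0]},
    {"hand": 0.6,"offset": [-0.0207,-0.041,0],"angular": [0,0,0]},
    {"hand": 0.6,"offset": [-0.0207,-0.041,0],"angular": [0,0,0]},
    {"hand": 0.6,"offset": [-0.0207,-0.041,0],"angular": [0,0,0]},
    {"hand": 0.6,"offset": [-0.0207,-0.041,0],"angular": [0,0,0]},
    {"hand": 0.6,"offset": [-0.0207,-0.041,0],"angular": [0,0,0]},
    {"hand": 0.6,"offset": [-0.0207,-0.041,0],"angular": [0,0,0]},
  ],
)

```text
clock: 2.8
tool_pos: [0.4856, 0.2031, 0.2316]
tool_rot: [0.001, 3.141, 0.001]
force: [1.2, 0.3, 0.1]
finger_gap: 0.0514
```

play_rows(
  plan=[
    {"hand": 0.6,"offset": [-0.0207,-0.041,0],"angular": [0,0,0]},
    {"hand": 0.6,"offset": [-0.0207,-0.041,0],"angular": [0,0,0]},
    {"hand": 0.6,"offset": [-0.0207,-0.041,0],"angular": [0,0,0]},
    {"hand": 0.6,"offset": [-0.0207,-0.041,0],"angular": [0,0,0]},
    {"hand": 0.6,"offset": [0,0,0],"angular": [0,0,0]},
    {"hand": 0.6,"offset": [0,0,0],"angular": [0,0,0]},
  ],
)

```text
clock: 3.4
tool_pos: [0.5678, 0.0397, 0.2311]
tool_rot: [-0.006, -3.141, 0.0]
force: [-0.1, 0.7, 0.1]
finger_gap: 0.0515
```

play_rows(
  plan=[
    {"hand": 0.6,"offset": [0,0.001,0.03],"angular": [0,0,0]},
    {"hand": 0.6,"offset": [0,0,0.03],"angular": [0,0,0]},
    {"hand": 0.6,"offset": [0,0,0.027],"angular": [0,0,0]},
    {"hand": 0.6,"offset": [0,0,0.02],"angular": [0,0,0]},
    {"hand": 0.6,"offset": [0,0,0],"angular": [0,0,0]},
    {"hand": 0,"offset": [0,0,0],"angular": [0,0,0]},
    {"hand": 0,"offset": [0,0,0],"angular": [0,0,0]},
    {"hand": 0,"offset": [0,0,0],"angular": [0,0,0]},
    {"hand": 0,"offset": [0,0,0],"angular": [0,0,0]},
    {"hand": 0,"offset": [0,0,0],"angular": [0,0,0]},
  ],
  newtons=50,
)

```text
clock: 4.4
tool_pos: [0.5683, 0.0427, 0.1258]
tool_rot: [0.0, 3.139, 0.002]
force: [-1.8, 2.6, 6.0]
finger_gap: 0.0227
```

play_rows(
  plan=[
    {"hand": 0,"offset": [0,0,-0.01],"angular": [0,0,0]},
    {"hand": 0,"offset": [0,0,-0.02],"angular": [0,0,0]},
    {"hand": 0,"offset": [0,0,-0.03],"angular": [0,0,0]},
    {"hand": 0,"offset": [0.003,0.02,0],"angular": [0,0,0]},
    {"hand": 0,"offset": [0.006,0.036,0],"angular": [0,0,0]},
    {"hand": 0,"offset": [0.006,0.04,0],"angular": [0,0,0]},
    {"hand": 0,"offset": [0.006,0.04,0],"angular": [0,0,0]},
    {"hand": 0,"offset": [0.006,0.04,0],"angular": [0,0,0]},
    {"hand": 0,"offset": [0.006,0.04,0],"angular": [0,0,0]},
    {"hand": 0,"offset": [0.006,0.04,0],"angular": [0,0,0]},
  ],
)

```text
clock: 5.4
tool_pos: [0.5284, 0.299, 0.1851]
tool_rot: [0.002, 3.141, -0.0]
force: [1.0, 0.0, -2.1]
finger_gap: 0.0226
```

play_rows(
  plan=[
    {"hand": 0,"offset": [0.006,0.036,0],"angular": [0,0,0]},
    {"hand": 0,"offset": [0.006,0.02,0],"angular": [0,0,0]},
    {"hand": 0,"offset": [0,0.013,0],"angular": [0,0,0]},
    {"hand": 0,"offset": [0,0,0],"angular": [0,0,0]},
    {"hand": 0,"offset": [0,0,0],"angular": [0,0,0]},
  ],
)

```text
clock: 5.9
tool_pos: [0.5176, 0.3652, 0.1845]
tool_rot: [0.003, 3.141, -0.002]
force: [0.0, -0.2, -2.6]
finger_gap: 0.0225
```

play_rows(
  plan=[
    {"hand": 0,"offset": [0,0.003,0.03],"angular": [0,0,0]},
    {"hand": 0,"offset": [0,0,0.04],"angular": [0,0,0]},
    {"hand": 0,"offset": [0,0,0.04],"angular": [0,0,0]},
    {"hand": 0,"offset": [0,0,0.025],"angular": [0,0,0]},
    {"hand": 0,"offset": [0,0,0.012],"angular": [0,0,0]},
    {"hand": 0,"offset": [0,0,0.005],"angular": [0,0,0]},
    {"hand": 0,"offset": [0,0,0.002],"angular": [0,0,0]},
    {"hand": 0,"offset": [0,0,0],"angular": [0,0,0]},
  ],
)

```text
clock: 6.7
tool_pos: [0.5177, 0.3699, 0.0315]
tool_rot: [0.002, 3.14, 0.001]
force: [0.4, -0.9, -2.4]
finger_gap: 0.0225
```

play_rows(
  plan=[
    {"hand": 0,"offset": [0,0,0.002],"angular": [0,0,0]},
    {"hand": 0,"offset": [0,0,0.001],"angular": [0,0,0]},
    {"hand": 0.6,"offset": [0,0,0],"angular": [0,0,0]},
    {"hand": 0.6,"offset": [0,0,0],"angular": [0,0,0]},
    {"hand": 0.6,"offset": [0,0,0],"angular": [0,0,0]},
    {"hand": 0.6,"offset": [0,0,-0.02],"angular": [0,0,0]},
    {"hand": 0.6,"offset": [0,0,-0.04],"angular": [0,0,0]},
    {"hand": 0.6,"offset": [0,0,-0.05],"angular": [0,0,0]},
    {"hand": 0.6,"offset": [0,0,-0.05],"angular": [0,0,0]},
    {"hand": 0.6,"offset": [0,0,-0.04],"angular": [0,0,0]},
  ],
)

```text
clock: 7.7
tool_pos: [0.5172, 0.3701, 0.2306]
tool_rot: [0.001, 3.14, 0.002]
force: [-0.0, 0.4, -0.1]
finger_gap: 0.0513
```

```bash
python3 - <<'E'
from h import *
ims=grab("1")
BLU=((95,110,50),(130,255,255))
for p in pairs(ims,BLU): print("blu",p)
for c in ims: print(c,[(np.round(a,1),s[4]) for a,s in blobs(ims[c],*BLU)])
for p in pairs(ims,YEL): print("yel",p)
for q in ("done0_mid","hole0"): print(q,lm("top",q,.046 if "hole" in q else .052,4))
v=[ims["top"][150:300,160:320],ims["side"][130:240,160:300]]
cv2.imwrite("pics/c1.png",np.hstack([cv2.resize(x,(400,400),interpolation=cv2.INTER_CUBIC) for x in v]))
E
```

```text
blu (array([0.5894, 0.0789, 0.0826]), np.float64(0.06))
blu (array([ 0.6061,  0.0866, -0.015 ]), np.float64(0.08))
blu (array([0.5776, 0.0085, 0.1652]), np.float64(0.12))
blu (array([0.5918, 0.0097, 0.0828]), np.float64(0.14))
blu (array([0.53  , 0.0428, 0.0833]), np.float64(0.25))
top [(array([224.5, 219.7]), 90), (array([250.8, 220. ]), 94), (array([237., 243.]), 105)]
side [(array([235.1, 175.2]), 77), (array([218.2, 187.9]), 90), (array([241.1, 192.4]), 85)]
yel (array([ 0.6483, -0.1759,  0.0719]), np.float64(0.23))
yel (array([ 0.5482, -0.1784,  0.0729]), np.float64(0.36))
done0_mid [(0.7, [225.9, 222.3], [0.5876, 0.077])]
hole0 [(0.86, [247.4, 223.7], [0.5872, 0.0189]), (0.85, [238.0, 242.6], [0.5348, 0.0418])]
```

View pics/c1.png

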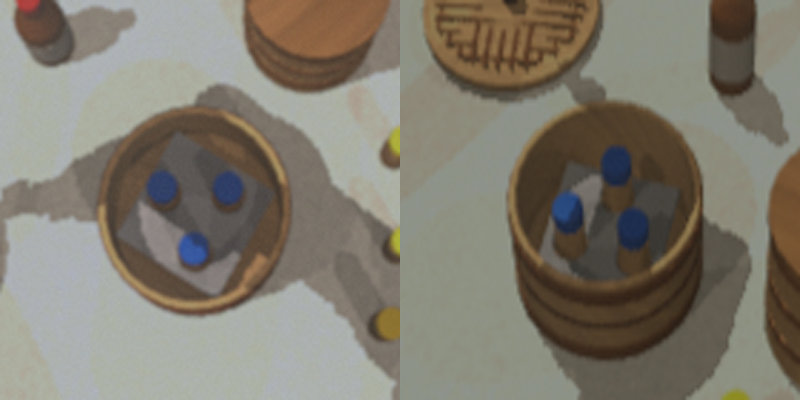

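The crop shows all three finished tubes seated in the rack, with blue caps at about (224,220), (251,220) and (237,243) in the top view. The lid is on the mat. Next I fetch tube B.

play_rows(
  plan=[
    {"hand": 0.6,"offset": [-0.004,-0.02,0],"angular": [0,0,0]},
    {"hand": 0.6,"offset": [-0.0083,-0.04,0],"angular": [0,0,0]},
    {"hand": 0.6,"offset": [-0.0083,-0.04,0],"angular": [0,0,0]},
    {"hand": 0.6,"offset": [-0.0083,-0.04,0],"angular": [0,0,0]},
    {"hand": 0.6,"offset": [-0.0083,-0.04,0],"angular": [0,0,0]},
    {"hand": 0.6,"offset": [-0.0083,-0.04,0],"angular": [0,0,0]},
    {"hand": 0.6,"offset": [-0.0083,-0.04,0],"angular": [0,0,0]},
    {"hand": 0.6,"offset": [-0.0083,-0.04,0],"angular": [0,0,0]},
    {"hand": 0.6,"offset": [-0.0083,-0.04,0],"angular": [0,0,0]},
    {"hand": 0.6,"offset": [-0.0083,-0.02,0],"angular": [0,0,0]},
  ],
)

```text
clock: 8.9
tool_pos: [0.5941, 0.0039, 0.2257]
tool_rot: [-0.009, -3.138, 0.004]
force: [-0.6, -0.1, -0.7]
finger_gap: 0.0514
```

play_rows(
  plan=[
    {"hand": 0.6,"offset": [-0.004,-0.02,0.02],"angular": [0,0,0]},
    {"hand": 0.6,"offset": [0,0,0.03],"angular": [0,0,0]},
    {"hand": 0.6,"offset": [0,0,0.03],"angular": [0,0,0]},
    {"hand": 0.6,"offset": [0,0,0],"angular": [0,0,0]},
  ],
)

```text
clock: 9.3
tool_pos: [0.5955, -0.0114, 0.1424]
tool_rot: [-0.002, -3.132, 0.001]
force: [-0.4, 0.7, -0.3]
finger_gap: 0.0515
```

play_rows(
  plan=[
    {"hand": 0.6,"offset": [0.003,0.021,0],"angular": [0,0,0]},
    {"hand": 0.6,"offset": [0,0,0],"angular": [0,0,0]},
    {"hand": 0.6,"offset": [0,0,0.03],"angular": [0,0,0]},
    {"hand": 0.6,"offset": [0,0,0.03],"angular": [0,0,0]},
    {"hand": 0.6,"offset": [0,0,0.026],"angular": [0,0,0]},
    {"hand": 0.6,"offset": [0,0,0],"angular": [0,0,0]},
    {"hand": 0,"offset": [0,0,0],"angular": [0,0,0]},
    {"hand": 0,"offset": [0,0,0],"angular": [0,0,0]},
    {"hand": 0,"offset": [0,0,0],"angular": [0,0,0]},
    {"hand": 0,"offset": [0,0,0],"angular": [0,0,0]},
  ],
  newtons=40,
)

```text
clock: 10.3
tool_pos: [0.5972, 0.0107, 0.0628]
tool_rot: [0.001, 3.139, 0.0]
force: [-0.1, -0.5, 7.1]
finger_gap: 0.0304
```

play_rows(
  plan=[
    {"hand": 0,"offset": [0,0,-0.02],"angular": [0,0,0]},
    {"hand": 0,"offset": [0,0,-0.03],"angular": [0,0,0]},
    {"hand": 0,"offset": [0,0,-0.03],"angular": [0,0,0]},
    {"hand": 0,"offset": [0,0,-0.03],"angular": [0,0,0]},
    {"hand": 0,"offset": [0,0,-0.015],"angular": [0,0,0]},
    {"hand": 0,"offset": [0,0,0],"angular": [0,0,0]},
    {"hand": 0,"offset": [0,0,0],"angular": [0,0,0]},
  ],
)

```text
clock: 11.0
tool_pos: [0.5961, 0.0108, 0.1863]
tool_rot: [0.001, 3.141, 0.0]
force: [-0.0, -0.2, -1.3]
finger_gap: 0.0309
```

```bash
python3 - <<'E'
from h import *
ims=grab("2")
BLU=((95,110,50),(130,255,255))
for p in pairs(ims,BLU): print("blu",p)
for p in pairs(ims,YEL): print("yel",p)
v=[ims["top"][150:300,200:360],ims["side"][100:240,180:320]]
cv2.imwrite("pics/c2.png",np.hstack([cv2.resize(x,(400,400),interpolation=cv2.INTER_CUBIC) for x in v]))
st()
E
```

```text
yel (array([ 0.5484, -0.1789,  0.0718]), np.float64(0.2))
yel (array([ 0.4676, -0.1638,  0.0715]), np.float64(0.21))
t 11.1 tcp [0.5955 0.0108 0.1852] rot
 [[-1.     0.001 -0.002]
 [ 0.001  1.    -0.   ]
 [ 0.002 -0.    -1.   ]] F [-0.5 -0.1 -0.8] gap 0.030937715597388653 q [-0.12  0.5   0.04  1.72 -0.02  0.93  1.5 ]
```

View pics/c2.png

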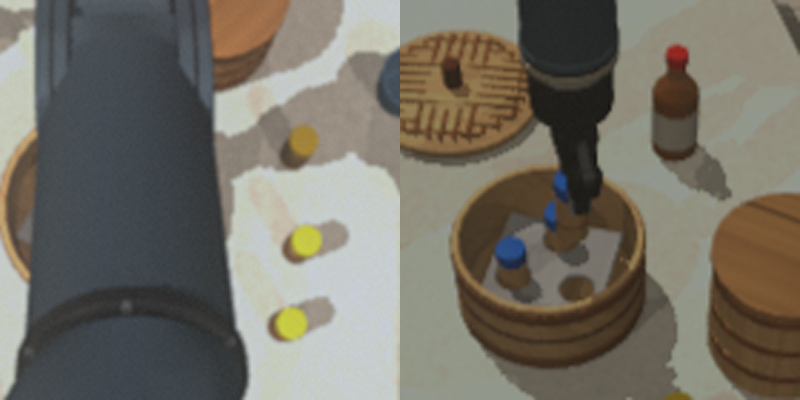

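The held tube hangs clear above the steamer and its hole is empty. The other two are still seated.

play_rows(
  plan=[
    {"hand": 0,"offset": [0.004,-0.02,0],"angular": [0,0,0]},
    {"hand": 0,"offset": [0.005,-0.04,0],"angular": [0,0,0]},
    {"hand": 0,"offset": [0.005,-0.04,0],"angular": [0,0,0]},
    {"hand": 0,"offset": [0.005,-0.04,0],"angular": [0,0,0]},
    {"hand": 0,"offset": [0.005,-0.04,0],"angular": [0,0,0]},
    {"hand": 0,"offset": [0.005,-0.04,0],"angular": [0,0,0]},
    {"hand": 0,"offset": [0.005,-0.04,0],"angular": [0,0,0]},
    {"hand": 0,"offset": [0.005,-0.04,0],"angular": [0,0,0]},
    {"hand": 0,"offset": [0.005,-0.04,0],"angular": [0,0,0]},
    {"hand": 0,"offset": [0.004,-0.02,0],"angular": [0,0,0]},
  ],
)

```text
clock: 12.1
tool_pos: [0.5459, -0.3534, 0.1848]
tool_rot: [-0.007, -3.139, 0.002]
force: [0.6, 0.6, -0.4]
finger_gap: 0.0308
```

play_rows(
  plan=[
    {"hand": 0,"offset": [0,-0.009,0.02],"angular": [0,0,0]},
    {"hand": 0,"offset": [0,0,0.03],"angular": [0,0,0]},
    {"hand": 0,"offset": [0,0,0.02],"angular": [0,0,0]},
    {"hand": 0,"offset": [0,0,0],"angular": [0,0,0]},
    {"hand": 0,"offset": [0,0,0],"angular": [0,0,0]},
  ],
)

```text
clock: 12.6
tool_pos: [0.5478, -0.358, 0.1157]
tool_rot: [-0.001, -3.14, -0.001]
force: [-0.4, 0.1, -0.7]
finger_gap: 0.0309
```

play_rows(
  plan=[
    {"hand": 0,"offset": [0,0,0.03],"angular": [0,0,0]},
    {"hand": 0,"offset": [0,0,0.02],"angular": [0,0,0]},
    {"hand": 0,"offset": [0,0,0.004],"angular": [0,0,0]},
    {"hand": 0,"offset": [0,0,0],"angular": [0,0,0]},
    {"hand": 0,"offset": [0,0,0],"angular": [0,0,0]},
  ],
)

```text
clock: 13.1
tool_pos: [0.5489, -0.3587, 0.0639]
tool_rot: [0.001, 3.14, -0.002]
force: [0.0, -0.1, -0.5]
finger_gap: 0.0309
```

play_rows(
  plan=[
    {"hand": 0,"offset": [0,0,0.003],"angular": [0,0,0]},
    {"hand": 0,"offset": [0,0,0.001],"angular": [0,0,0]},
    {"hand": 0,"offset": [0,0,0.001],"angular": [0,0,0]},
    {"hand": 0,"offset": [0,0,0],"angular": [0,0,0]},
  ],
)

```text
clock: 13.5
tool_pos: [0.5485, -0.3584, 0.0588]
tool_rot: [0.001, 3.14, -0.001]
force: [-2.4, 2.3, 9.1]
finger_gap: 0.0308
```

play_rows(
  plan=[
    {"hand": 0.6,"offset": [0,0,0],"angular": [0,0,0]},
    {"hand": 0.6,"offset": [0,0,0],"angular": [0,0,0]},
    {"hand": 0.6,"offset": [0,0,0],"angular": [0,0,0]},
    {"hand": 0.6,"offset": [0,0,-0.02],"angular": [0,0,0]},
    {"hand": 0.6,"offset": [0,0,-0.04],"angular": [0,0,0]},
    {"hand": 0.6,"offset": [0,0,-0.04],"angular": [0,0,0]},
    {"hand": 0.6,"offset": [-0.002,0.02,-0.01],"angular": [0,0,0]},
    {"hand": 0.6,"offset": [-0.004,0.04,0],"angular": [0,0,0]},
    {"hand": 0.6,"offset": [-0.004,0.04,0],"angular": [0,0,0]},
    {"hand": 0.6,"offset": [-0.004,0.04,0],"angular": [0,0,0]},
  ],
)

```text
clock: 14.5
tool_pos: [0.5618, -0.2161, 0.1669]
tool_rot: [-0.001, -3.141, -0.001]
force: [0.8, 0.3, 0.1]
finger_gap: 0.0514
```

play_rows(
  plan=[
    {"hand": 0.6,"offset": [-0.004,0.04,0],"angular": [0,0,0]},
    {"hand": 0.6,"offset": [-0.004,0.04,0],"angular": [0,0,0]},
    {"hand": 0.6,"offset": [-0.004,0.04,0],"angular": [0,0,0]},
    {"hand": 0.6,"offset": [-0.004,0.04,0],"angular": [0,0,0]},
    {"hand": 0.6,"offset": [-0.004,0.04,0],"angular": [0,0,0]},
    {"hand": 0.6,"offset": [-0.004,0.04,0],"angular": [0,0,0]},
    {"hand": 0.6,"offset": [-0.004,0.037,0],"angular": [0,0,0]},
    {"hand": 0.6,"offset": [0,0.02,0],"angular": [0,0,0]},
    {"hand": 0.6,"offset": [0,0,0],"angular": [0,0,0]},
    {"hand": 0.6,"offset": [0,0,0],"angular": [0,0,0]},
  ],
)

```text
clock: 15.5
tool_pos: [0.5898, 0.0791, 0.1668]
tool_rot: [0.001, -3.141, 0.001]
force: [0.4, 0.2, -0.6]
finger_gap: 0.051
```

play_rows(
  plan=[
    {"hand": 0.6,"offset": [0,0.001,0.03],"angular": [0,0,0]},
    {"hand": 0.6,"offset": [0,0,0.03],"angular": [0,0,0]},
    {"hand": 0.6,"offset": [0,0,0.03],"angular": [0,0,0]},
    {"hand": 0.6,"offset": [0,0,0.019],"angular": [0,0,0]},
    {"hand": 0.6,"offset": [0,0,0],"angular": [0,0,0]},
    {"hand": 0,"offset": [0,0,0],"angular": [0,0,0]},
    {"hand": 0,"offset": [0,0,0],"angular": [0,0,0]},
    {"hand": 0,"offset": [0,0,0],"angular": [0,0,0]},
    {"hand": 0,"offset": [0,0,0],"angular": [0,0,0]},
  ],
)

```text
clock: 16.4
tool_pos: [0.5908, 0.0798, 0.0592]
tool_rot: [0.001, 3.14, 0.0]
force: [0.2, -1.3, 2.3]
finger_gap: 0.0308
```

play_rows(
  plan=[
    {"hand": 0,"offset": [0,0,-0.02],"angular": [0,0,0]},
    {"hand": 0,"offset": [0,0,-0.035],"angular": [0,0,0]},
    {"hand": 0,"offset": [0,0,-0.04],"angular": [0,0,0]},
    {"hand": 0,"offset": [0,0,-0.03],"angular": [0,0,0]},
    {"hand": 0,"offset": [0.005,-0.02,0],"angular": [0,0,0]},
    {"hand": 0,"offset": [0.009,-0.04,0],"angular": [0,0,0]},
    {"hand": 0,"offset": [0.01,-0.04,0],"angular": [0,0,0]},
    {"hand": 0,"offset": [0.01,-0.04,0],"angular": [0,0,0]},
    {"hand": 0,"offset": [0.01,-0.04,0],"angular": [0,0,0]},
    {"hand": 0,"offset": [0.01,-0.04,0],"angular": [0,0,0]},
  ],
)

```text
clock: 17.4
tool_pos: [0.5356, -0.1416, 0.1839]
tool_rot: [0.001, 3.141, -0.0]
force: [0.1, -0.8, -0.9]
finger_gap: 0.0314
```

play_rows(
  plan=[
    {"hand": 0,"offset": [0.01,-0.04,0],"angular": [0,0,0]},
    {"hand": 0,"offset": [0.01,-0.04,0],"angular": [0,0,0]},
    {"hand": 0,"offset": [0.01,-0.04,0],"angular": [0,0,0]},
    {"hand": 0,"offset": [0.01,-0.04,0],"angular": [0,0,0]},
    {"hand": 0,"offset": [0.01,-0.036,0],"angular": [0,0,0]},
    {"hand": 0,"offset": [0,-0.02,0],"angular": [0,0,0]},
    {"hand": 0,"offset": [0,0,0.02],"angular": [0,0,0]},
    {"hand": 0,"offset": [0,0,0.04],"angular": [0,0,0]},
    {"hand": 0,"offset": [0,0,0.02],"angular": [0,0,0]},
    {"hand": 0,"offset": [0,0,0],"angular": [0,0,0]},
  ],
)

```text
clock: 18.4
tool_pos: [0.4845, -0.355, 0.1009]
tool_rot: [-0.001, -3.138, -0.004]
force: [0.4, -0.7, -0.3]
finger_gap: 0.0306
```

play_rows(
  plan=[
    {"hand": 0,"offset": [-0.002,0,0.025],"angular": [0,0,0]},
    {"hand": 0,"offset": [0,0,0.012],"angular": [0,0,0]},
    {"hand": 0,"offset": [0,0,0.003],"angular": [0,0,0]},
    {"hand": 0,"offset": [0,0,0.002],"angular": [0,0,0]},
    {"hand": 0,"offset": [0,0,0.001],"angular": [0,0,0]},
    {"hand": 0,"offset": [0,0,0],"angular": [0,0,0]},
  ],
)

```text
clock: 19.0
tool_pos: [0.4883, -0.3564, 0.0611]
tool_rot: [0.001, 3.141, -0.001]
force: [-0.1, -0.9, -0.8]
finger_gap: 0.0309
```

play_rows(
  plan=[
    {"hand": 0,"offset": [0,0,0.003],"angular": [0,0,0]},
    {"hand": 0,"offset": [0,0,0.002],"angular": [0,0,0]},
    {"hand": 0,"offset": [0,0,0.001],"angular": [0,0,0]},
    {"hand": 0,"offset": [0,0,0],"angular": [0,0,0]},
  ],
)

```text
clock: 19.4
tool_pos: [0.4883, -0.3562, 0.0551]
tool_rot: [0.001, 3.141, -0.0]
force: [-2.0, 2.5, 9.1]
finger_gap: 0.0305
```

play_rows(
  plan=[
    {"hand": 0.6,"offset": [0,0,0],"angular": [0,0,0]},
    {"hand": 0.6,"offset": [0,0,0],"angular": [0,0,0]},
    {"hand": 0.6,"offset": [0,0,0],"angular": [0,0,0]},
    {"hand": 0.6,"offset": [0,0,-0.02],"angular": [0,0,0]},
    {"hand": 0.6,"offset": [0,0,-0.04],"angular": [0,0,0]},
    {"hand": 0.6,"offset": [0,0,-0.04],"angular": [0,0,0]},
    {"hand": 0.6,"offset": [-0.003,0.02,-0.01],"angular": [0,0,0]},
    {"hand": 0.6,"offset": [-0.004,0.04,0],"angular": [0,0,0]},
    {"hand": 0.6,"offset": [-0.004,0.04,0],"angular": [0,0,0]},
    {"hand": 0.6,"offset": [-0.004,0.04,0],"angular": [0,0,0]},
  ],
)

```text
clock: 20.4
tool_pos: [0.5031, -0.2148, 0.1644]
tool_rot: [0.002, 3.141, -0.0]
force: [0.3, 0.6, 0.4]
finger_gap: 0.0511
```

play_rows(
  plan=[
    {"hand": 0.6,"offset": [-0.004,0.04,0],"angular": [0,0,0]},
    {"hand": 0.6,"offset": [-0.004,0.04,0],"angular": [0,0,0]},
    {"hand": 0.6,"offset": [-0.004,0.04,0],"angular": [0,0,0]},
    {"hand": 0.6,"offset": [-0.004,0.04,0],"angular": [0,0,0]},
    {"hand": 0.6,"offset": [-0.004,0.04,0],"angular": [0,0,0]},
    {"hand": 0.6,"offset": [-0.004,0.04,0],"angular": [0,0,0]},
    {"hand": 0.6,"offset": [-0.004,0.02,0],"angular": [0,0,0]},
    {"hand": 0.6,"offset": [0,0,0],"angular": [0,0,0]},
    {"hand": 0.6,"offset": [0,0,0],"angular": [0,0,0]},
  ],
)

```text
clock: 21.3
tool_pos: [0.5312, 0.0438, 0.1641]
tool_rot: [0.0, -3.141, 0.001]
force: [0.9, -1.1, 0.8]
finger_gap: 0.051
```

play_rows(
  plan=[
    {"hand": 0.6,"offset": [0,0,0.03],"angular": [0,0,0]},
    {"hand": 0.6,"offset": [0,0,0.03],"angular": [0,0,0]},
    {"hand": 0.6,"offset": [0,0,0.03],"angular": [0,0,0]},
    {"hand": 0.6,"offset": [0,0,0.017],"angular": [0,0,0]},
    {"hand": 0.6,"offset": [0,0,0],"angular": [0,0,0]},
    {"hand": 0,"offset": [0,0,0],"angular": [0,0,0]},
    {"hand": 0,"offset": [0,0,0],"angular": [0,0,0]},
    {"hand": 0,"offset": [0,0,0],"angular": [0,0,0]},
    {"hand": 0,"offset": [0,0,0],"angular": [0,0,0]},
  ],
)

```text
clock: 22.2
tool_pos: [0.5318, 0.0438, 0.0582]
tool_rot: [0.001, 3.14, 0.0]
force: [1.1, -1.1, 3.9]
finger_gap: 0.0311
```

play_rows(
  plan=[
    {"hand": 0,"offset": [0,0,-0.02],"angular": [0,0,0]},
    {"hand": 0,"offset": [0,0,-0.035],"angular": [0,0,0]},
    {"hand": 0,"offset": [0,0,-0.04],"angular": [0,0,0]},
    {"hand": 0,"offset": [0,0,-0.03],"angular": [0,0,0]},
    {"hand": 0,"offset": [0.006,-0.02,0],"angular": [0,0,0]},
    {"hand": 0,"offset": [0.01,-0.04,0],"angular": [0,0,0]},
    {"hand": 0,"offset": [0.01,-0.04,0],"angular": [0,0,0]},
    {"hand": 0,"offset": [0.01,-0.04,0],"angular": [0,0,0]},
    {"hand": 0,"offset": [0.01,-0.04,0],"angular": [0,0,0]},
    {"hand": 0,"offset": [0.01,-0.04,0],"angular": [0,0,0]},
  ],
)

```text
clock: 23.2
tool_pos: [0.4746, -0.1776, 0.1828]
tool_rot: [0.0, 3.141, -0.0]
force: [2.1, 0.6, -0.6]
finger_gap: 0.0311
```

play_rows(
  plan=[
    {"hand": 0,"offset": [0.01,-0.04,0],"angular": [0,0,0]},
    {"hand": 0,"offset": [0.01,-0.04,0],"angular": [0,0,0]},
    {"hand": 0,"offset": [0.01,-0.04,0],"angular": [0,0,0]},
    {"hand": 0,"offset": [0.01,-0.038,0],"angular": [0,0,0]},
    {"hand": 0,"offset": [0.01,-0.02,0],"angular": [0,0,0]},
    {"hand": 0,"offset": [0,0,0],"angular": [0,0,0]},
    {"hand": 0,"offset": [0,0,0.02],"angular": [0,0,0]},
    {"hand": 0,"offset": [0,0,0.04],"angular": [0,0,0]},
    {"hand": 0,"offset": [0,0,0.02],"angular": [0,0,0]},
    {"hand": 0,"offset": [0,0,0],"angular": [0,0,0]},
  ],
)

```text
clock: 24.2
tool_pos: [0.4241, -0.352, 0.1001]
tool_rot: [0.001, -3.138, -0.005]
force: [-0.0, 0.3, -0.9]
finger_gap: 0.0312
```

play_rows(
  plan=[
    {"hand": 0,"offset": [0,-0.001,0.025],"angular": [0,0,0]},
    {"hand": 0,"offset": [0,0,0.012],"angular": [0,0,0]},
    {"hand": 0,"offset": [0,0,0.003],"angular": [0,0,0]},
    {"hand": 0,"offset": [0,0,0.002],"angular": [0,0,0]},
    {"hand": 0,"offset": [0,0,0.001],"angular": [0,0,0]},
    {"hand": 0,"offset": [0,0,0],"angular": [0,0,0]},
  ],
)

```text
clock: 24.8
tool_pos: [0.4254, -0.3553, 0.06]
tool_rot: [0.001, 3.141, -0.001]
force: [-0.1, -0.6, -0.5]
finger_gap: 0.0309
```

play_rows(
  plan=[
    {"hand": 0,"offset": [0,0,0.002],"angular": [0,0,0]},
    {"hand": 0,"offset": [0,0,0.001],"angular": [0,0,0]},
    {"hand": 0,"offset": [0,0,0],"angular": [0,0,0]},
  ],
)

```text
clock: 25.1
tool_pos: [0.425, -0.3551, 0.0563]
tool_rot: [-0.001, -3.142, -0.0]
force: [-0.7, 0.0, -1.7]
finger_gap: 0.0308
```

play_rows(
  plan=[
    {"hand": 0,"offset": [0,0,0.002],"angular": [0,0,0]},
    {"hand": 0,"offset": [0,0,0.001],"angular": [0,0,0]},
    {"hand": 0,"offset": [0,0,0],"angular": [0,0,0]},
    {"hand": 0.6,"offset": [0,0,0],"angular": [0,0,0]},
    {"hand": 0.6,"offset": [0,0,0],"angular": [0,0,0]},
    {"hand": 0.6,"offset": [0,0,0],"angular": [0,0,0]},
    {"hand": 0.6,"offset": [0,0,-0.02],"angular": [0,0,0]},
    {"hand": 0.6,"offset": [0,0,-0.04],"angular": [0,0,0]},
    {"hand": 0.6,"offset": [0,0,-0.04],"angular": [0,0,0]},
    {"hand": 0.6,"offset": [0,0,-0.04],"angular": [0,0,0]},
  ],
)

```text
clock: 26.1
tool_pos: [0.4247, -0.3549, 0.1946]
tool_rot: [-0.001, -3.141, -0.0]
force: [1.1, -1.0, -0.1]
finger_gap: 0.0513
```

play_rows(
  plan=[
    {"hand": 0.6,"offset": [-0.005,0.03,0],"angular": [0,0,0]},
    {"hand": 0.6,"offset": [-0.008,0.045,0],"angular": [0,0,0]},
    {"hand": 0.6,"offset": [-0.008,0.045,0],"angular": [0,0,0]},
    {"hand": 0.6,"offset": [-0.008,0.045,0],"angular": [0,0,0]},
    {"hand": 0.6,"offset": [-0.008,0.045,0],"angular": [0,0,0]},
    {"hand": 0.6,"offset": [-0.008,0.045,0],"angular": [0,0,0]},
    {"hand": 0.6,"offset": [-0.008,0.045,0],"angular": [0,0,0]},
    {"hand": 0.6,"offset": [-0.008,0.045,0],"angular": [0,0,0]},
    {"hand": 0.6,"offset": [-0.008,0.045,0],"angular": [0,0,0]},
    {"hand": 0.6,"offset": [-0.008,0.045,0],"angular": [0,0,0]},
  ],
)

```text
clock: 27.1
tool_pos: [0.5023, 0.0817, 0.1933]
tool_rot: [0.001, 3.141, -0.0]
force: [0.7, -0.2, 0.6]
finger_gap: 0.0512
```

play_rows(
  plan=[
    {"hand": 0.6,"offset": [0,0.045,0],"angular": [0,0,0]},
    {"hand": 0.6,"offset": [0,0.045,0],"angular": [0,0,0]},
    {"hand": 0.6,"offset": [0,0.045,0],"angular": [0,0,0]},
    {"hand": 0.6,"offset": [0,0.03,0],"angular": [0,0,0]},
    {"hand": 0.6,"offset": [0,0,0],"angular": [0,0,0]},
  ],
)

```text
clock: 27.6
tool_pos: [0.5013, 0.2505, 0.1928]
tool_rot: [0.01, -3.141, -0.004]
force: [0.3, -0.5, 0.1]
finger_gap: 0.0515
```

```bash
cat > look.py <<'E'
from h import *
import sys
ims=grab(sys.argv[1])
BLU=((95,110,50),(130,255,255))
for p in pairs(ims,BLU): print("blu",p)
for p in pairs(ims,YEL): print("yel",p)
for z in (.046,): print("hole",lm("top","hole0",z,4))
print("hole side",lm("side","hole0",.046,4)); print("rim",lm("top","rim",.1),lm("side","rim",.1))
for c in ims:
  for q,z in (("plate",.012),("lid_knob",.016)):
    s=sil(c,q)
    if s is None: print(c,q,None);continue
    cs=max(cv2.findContours(s["region"].astype(np.uint8),0,2)[0],key=cv2.contourArea)
    w=np.array([onz(c,p,z)[:2] for p in cs[:,0].astype(float)]).astype(np.float32)
    print(c,q,round(float(s["p"]),2),np.round(cv2.minAreaRect(w)[0],4),np.round(cv2.minAreaRect(w)[1],3))
v=[ims["top"][110:310,60:420],ims["side"][100:360,120:360]]
cv2.imwrite("pics/c%s.png"%sys.argv[1],np.hstack([cv2.resize(x,None,fx=400/x.shape[0],fy=400/x.shape[0],interpolation=cv2.INTER_CUBIC) for x in v])[:,:])
b=cv2.imread("pics/c%s.png"%sys.argv[1]); cv2.imwrite("pics/c%s.png"%sys.argv[1],cv2.resize(b,None,fx=min(1,800/b.shape[1]),fy=min(1,800/b.shape[1])))
E
python3 look.py 3
```

```text
blu (array([ 0.543 , -0.36  ,  0.0808]), np.float64(0.24))
blu (array([ 0.4865, -0.3569,  0.0819]), np.float64(0.15))
blu (array([ 0.4241, -0.3569,  0.0818]), np.float64(0.2))
yel (array([ 0.6482, -0.1757,  0.073 ]), np.float64(0.28))
yel (array([ 0.5495, -0.1808,  0.0766]), np.float64(0.3))
hole [(0.94, [224.2, 221.9], [0.5895, 0.0821]), (0.66, [239.0, 242.4], [0.5355, 0.0391]), (0.61, [250.7, 225.1], [0.5838, 0.0097])]
hole side [(0.69, [241.0, 198.7], [0.5919, 0.0154]), (0.66, [235.1, 186.4], [0.585, 0.0663]), (0.66, [219.5, 195.1], [0.5323, 0.0449]), (0.37, [229.5, 325.6], [0.4772, -0.3617])]
rim [(0.61, [237.4, 222.2], [0.5813, 0.0437])] [(0.75, [230.3, 180.8], [0.5687, 0.0467]), (0.52, [276.0, 150.9], [0.7308, 0.1297])]
top plate 0.61 [ 0.4861 -0.355 ] [0.122 0.21 ]
top lid_knob 0.85 [0.4622 0.3125] [0.072 0.062]
side plate 0.76 [ 0.4845 -0.3569] [0.123 0.205]
side lid_knob 0.97 [0.4899 0.3975] [0.221 0.217]
```

View pics/c3.png

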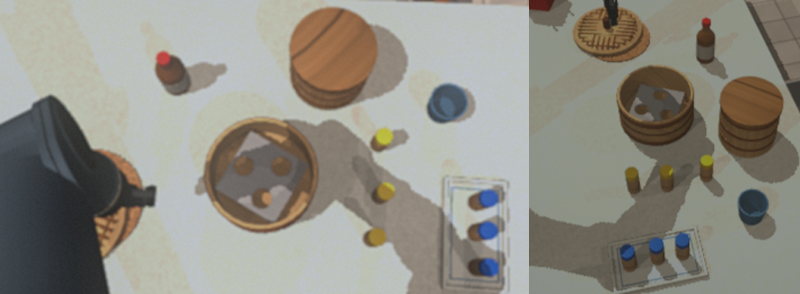

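All three finished tubes stand on the plate, with caps at about (487,198), (488,231) and (487,266) in the crop. The lid has been knocked about 4 cm off the mat's centre. I'll measure its knob and re-park it.

```bash
python3 - <<'E'
from h import *
im=read_camera("side"); print(lm("side","lid_knob",.041)); s=sil("side","lid_knob")
cs=max(cv2.findContours(s["region"].astype(np.uint8),0,2)[0],key=cv2.contourArea)
print(cv2.boundingRect(cs))
w=np.array([onz("side",p,.016)[:2] for p in cs[:,0].astype(float)]).astype(np.float32); print(cv2.minEnclosingCircle(w),cv2.fitEllipse(w))
v=im[80:190,130:260]; cv2.imwrite("pics/c4.png",cv2.resize(v,None,fx=5,fy=5,interpolation=cv2.INTER_CUBIC))
E
```

```text
[(0.63, [188.5, 118.0], [0.4941, 0.4125]), (0.52, [231.8, 323.0], [0.4843, -0.3545]), (0.23, [310.6, 215.5], [0.7753, -0.0914])]
(182, 121, 45, 33)
((0.5287596583366394, 0.33990469574928284), 0.09456118196249008) ((0.41770637035369873, 0.5033197999000549), (0.29510220885276794, 0.5225401520729065), 34.749412536621094)
```

View pics/c4.png

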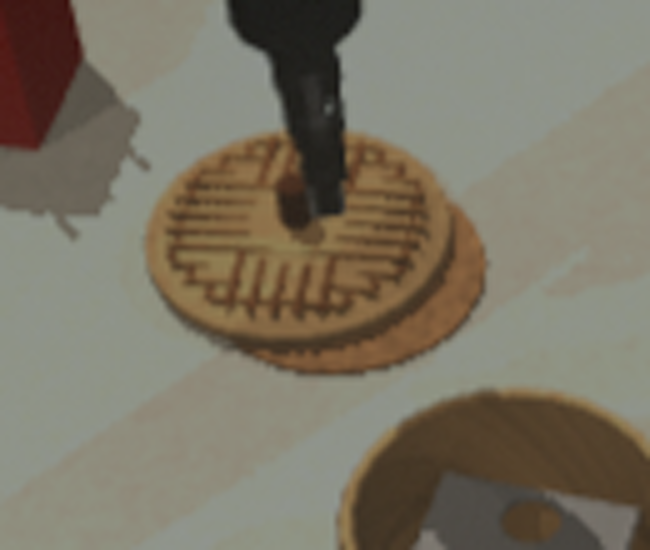

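The crop shows the lid lying on the mat, shifted away from the steamer, with its knob at about (189,120) in the side image. So the knob is near (0.492, 0.400).

play_rows(
  plan=[
    {"hand": 0.9,"offset": [0,0.02,0],"angular": [0,0,0]},
    {"hand": 0.9,"offset": [0.003,0.035,0],"angular": [0,0,0]},
    {"hand": 0.9,"offset": [0.003,0.035,0],"angular": [0,0,0]},
    {"hand": 0.9,"offset": [0.003,0.035,0],"angular": [0,0,0]},
    {"hand": 0.9,"offset": [0,0.0245,0.01],"angular": [0,0,0]},
    {"hand": 0.9,"offset": [0,0,0.03],"angular": [0,0,0]},
    {"hand": 0.9,"offset": [0,0,0.03],"angular": [0,0,0]},
    {"hand": 0.9,"offset": [0,0,0.03],"angular": [0,0,0]},
    {"hand": 0.9,"offset": [0,0,0],"angular": [0,0,0]},
  ],
)

```text
clock: 29.15
tool_pos: [0.4915, 0.3927, 0.0895]
tool_rot: [-0.001, -3.136, 0.007]
force: [-0.7, -1.4, 0.8]
finger_gap: 0.0767
```

```bash
python3 - <<'E'
from h import *
ims=grab("5")
print([np.round(proj("side",np.array([.492,.4,z])),1) for z in (.024,.058)],proj("side",r.get_state()["tool_pos"]))
v=[ims["side"][80:180,140:240],ims["top"][200:300,60:160]]
cv2.imwrite("pics/c5.png",np.hstack([cv2.resize(x,None,fx=4,fy=4,interpolation=cv2.INTER_CUBIC) for x in v]))
E
```

```text
[array([189. , 124.1]), array([187.8, 116.8])] [187.26929223 109.93042614]
```

View pics/c5.png

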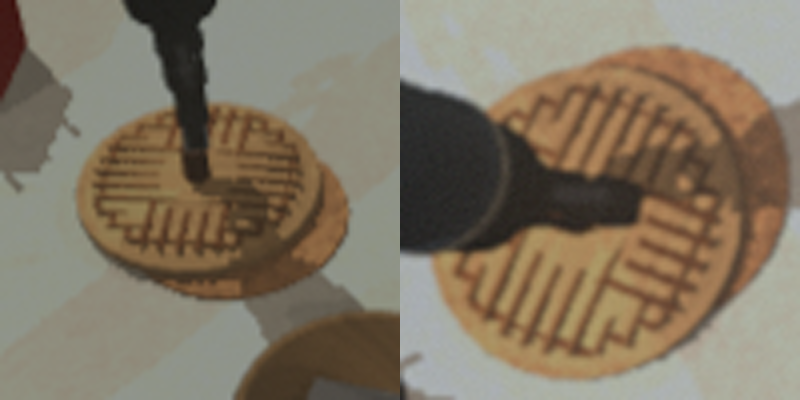

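The side view has the jaws straddling the knob, and the projected knob position agrees with the picture.

play_rows(
  plan=[
    {"hand": 0.9,"offset": [0,0.004,0.025],"angular": [0,0,0]},
    {"hand": 0.9,"offset": [0,0,0.02],"angular": [0,0,0]},
    {"hand": 0.9,"offset": [0,0,0.01],"angular": [0,0,0]},
    {"hand": 0.9,"offset": [0,0,0],"angular": [0,0,0]},
    {"hand": 0,"offset": [0,0,0],"angular": [0,0,0]},
    {"hand": 0,"offset": [0,0,0],"angular": [0,0,0]},
    {"hand": 0,"offset": [0,0,0],"angular": [0,0,0]},
    {"hand": 0,"offset": [0,0,0],"angular": [0,0,0]},
    {"hand": 0,"offset": [0,0,0],"angular": [0,0,0]},
  ],
  newtons=50,
)

```text
clock: 30.15
tool_pos: [0.4941, 0.3996, 0.0397]
tool_rot: [0.0, 3.14, 0.004]
force: [-1.3, 1.2, 7.0]
finger_gap: 0.022
```

play_rows(
  plan=[
    {"hand": 0,"offset": [0,0,-0.01],"angular": [0,0,0]},
    {"hand": 0,"offset": [0,0,-0.01],"angular": [0,0,0]},
    {"hand": 0,"offset": [-0.012,-0.015,0],"angular": [0,0,0]},
    {"hand": 0,"offset": [-0.012,-0.016,0],"angular": [0,0,0]},
    {"hand": 0,"offset": [0,0,0],"angular": [0,0,0]},
    {"hand": 0,"offset": [0,0,0.01],"angular": [0,0,0]},
    {"hand": 0,"offset": [0,0,0.006],"angular": [0,0,0]},
    {"hand": 0,"offset": [0,0,0],"angular": [0,0,0]},
  ],
)

```text
clock: 30.95
tool_pos: [0.516, 0.3677, 0.0409]
tool_rot: [0.001, -3.139, 0.002]
force: [0.7, 0.1, -1.6]
finger_gap: 0.022
```

play_rows(
  plan=[
    {"hand": 0,"offset": [0,0.001,0.002],"angular": [0,0,0]},
    {"hand": 0,"offset": [0,0,0.001],"angular": [0,0,0]},
    {"hand": 0,"offset": [0,0,0],"angular": [0,0,0]},
    {"hand": 0.6,"offset": [0,0,0],"angular": [0,0,0]},
    {"hand": 0.6,"offset": [0,0,0],"angular": [0,0,0]},
    {"hand": 0.6,"offset": [0,0,0],"angular": [0,0,0]},
    {"hand": 0.6,"offset": [0,0,-0.02],"angular": [0,0,0]},
    {"hand": 0.6,"offset": [0,0,-0.045],"angular": [0,0,0]},
    {"hand": 0.6,"offset": [0,0,-0.045],"angular": [0,0,0]},
    {"hand": 0.6,"offset": [0,0,-0.03],"angular": [0,0,0]},
  ],
)

```text
clock: 31.95
tool_pos: [0.5184, 0.3688, 0.1826]
tool_rot: [0.001, 3.139, 0.003]
force: [0.3, 1.1, 0.3]
finger_gap: 0.0514
```

play_rows(
  plan=[
    {"hand": 0.6,"offset": [-0.005,-0.022,0],"angular": [0,0,0]},
    {"hand": 0.6,"offset": [-0.01,-0.042,0],"angular": [0,0,0]},
    {"hand": 0.6,"offset": [-0.01,-0.042,0],"angular": [0,0,0]},
    {"hand": 0.6,"offset": [-0.01,-0.042,0],"angular": [0,0,0]},
    {"hand": 0.6,"offset": [-0.01,-0.042,0],"angular": [0,0,0]},
    {"hand": 0.6,"offset": [-0.01,-0.042,0],"angular": [0,0,0]},
    {"hand": 0.6,"offset": [-0.01,-0.042,0],"angular": [0,0,0]},
    {"hand": 0.6,"offset": [-0.01,-0.042,0],"angular": [0,0,0]},
    {"hand": 0.6,"offset": [-0.01,-0.042,0],"angular": [0,0,0]},
    {"hand": 0.6,"offset": [-0.01,-0.042,0],"angular": [0,0,0]},
  ],
)

```text
clock: 32.95
tool_pos: [0.6125, -0.0335, 0.1795]
tool_rot: [0.001, 3.141, -0.0]
force: [0.8, -0.6, 0.6]
finger_gap: 0.0512
```

play_rows(
  plan=[
    {"hand": 0.6,"offset": [-0.01,-0.042,0],"angular": [0,0,0]},
    {"hand": 0.6,"offset": [-0.01,-0.042,0],"angular": [0,0,0]},
    {"hand": 0.6,"offset": [-0.01,-0.04,0],"angular": [0,0,0]},
    {"hand": 0.6,"offset": [-0.009,-0.02,0],"angular": [0,0,0]},
    {"hand": 0.6,"offset": [0,0,0],"angular": [0,0,0]},
    {"hand": 0.6,"offset": [0,0,0],"angular": [0,0,0]},
  ],
)

```text
clock: 33.55
tool_pos: [0.651, -0.1757, 0.179]
tool_rot: [-0.002, -3.141, -0.001]
force: [-0.4, -0.4, 0.1]
finger_gap: 0.0513
```

play_rows(
  plan=[
    {"hand": 0.6,"offset": [0.0015,0.001,0.03],"angular": [0,0,0]},
    {"hand": 0.6,"offset": [0,0,0.03],"angular": [0,0,0]},
    {"hand": 0.6,"offset": [0,0,0.03],"angular": [0,0,0]},
    {"hand": 0.6,"offset": [0,0,0.03],"angular": [0,0,0]},
    {"hand": 0.6,"offset": [0,0,0.013],"angular": [0,0,0]},
    {"hand": 0.6,"offset": [0,0,0],"angular": [0,0,0]},
    {"hand": 0,"offset": [0,0,0],"angular": [0,0,0]},
    {"hand": 0,"offset": [0,0,0],"angular": [0,0,0]},
    {"hand": 0,"offset": [0,0,0],"angular": [0,0,0]},
    {"hand": 0,"offset": [0,0,0],"angular": [0,0,0]},
  ],
  newtons=40,
)

```text
clock: 34.55
tool_pos: [0.6507, -0.1749, 0.0479]
tool_rot: [0.001, 3.139, -0.001]
force: [-1.3, 0.9, 6.7]
finger_gap: 0.0307
```

play_rows(
  plan=[
    {"hand": 0,"offset": [0,0,-0.02],"angular": [0,0,0]},
    {"hand": 0,"offset": [0,0,-0.04],"angular": [0,0,0]},
    {"hand": 0,"offset": [0,0,-0.04],"angular": [0,0,0]},
    {"hand": 0,"offset": [0,0,-0.033],"angular": [0,0,0]},
    {"hand": 0,"offset": [0.008,0.026,0],"angular": [0,0,0]},
    {"hand": 0,"offset": [0.012,0.04,0],"angular": [0,0,0]},
    {"hand": 0,"offset": [0.012,0.04,0],"angular": [0,0,0]},
    {"hand": 0,"offset": [0.012,0.04,0],"angular": [0,0,0]},
    {"hand": 0,"offset": [0.008,0.026,0],"angular": [0,0,0]},
    {"hand": 0,"offset": [0.004,0.0135,0],"angular": [0,0,0]},
  ],
)

```text
clock: 35.55
tool_pos: [0.593, 0.0139, 0.1799]
tool_rot: [-0.004, 3.141, 0.002]
force: [0.4, 0.3, -0.3]
finger_gap: 0.0309
```

play_rows(
  plan=[
    {"hand": 0,"offset": [0,0,0],"angular": [0,0,0]},
    {"hand": 0,"offset": [0,0,0],"angular": [0,0,0]},
    {"hand": 0,"offset": [0,0,0],"angular": [0,0,0]},
  ],
)

```text
clock: 35.85
tool_pos: [0.5942, 0.0084, 0.1793]
tool_rot: [0.005, 3.141, -0.002]
force: [-0.3, -0.6, -1.3]
finger_gap: 0.0309
```

play_rows(
  plan=[
    {"hand": 0,"offset": [0,0.0005,0.02],"angular": [0,0,0]},
    {"hand": 0,"offset": [0,0,0.03],"angular": [0,0,0]},
    {"hand": 0,"offset": [0,0,0.025],"angular": [0,0,0]},
    {"hand": 0,"offset": [0,0,0],"angular": [0,0,0]},
    {"hand": 0,"offset": [0,0,0],"angular": [0,0,0]},
    {"hand": 0,"offset": [0,0,0],"angular": [0,0,0]},
  ],
)

```text
clock: 36.45
tool_pos: [0.5948, 0.0106, 0.1056]
tool_rot: [0.003, 3.14, -0.0]
force: [0.0, 0.2, -0.5]
finger_gap: 0.0308
```

play_rows(
  plan=[
    {"hand": 0,"offset": [0.001,0,0.008],"angular": [0,0,0]},
    {"hand": 0,"offset": [0,0,0.008],"angular": [0,0,0]},
    {"hand": 0,"offset": [0,0,0.008],"angular": [0,0,0]},
    {"hand": 0,"offset": [0,0,0.008],"angular": [0,0,0]},
    {"hand": 0,"offset": [0,0,0.006],"angular": [0,0,0]},
    {"hand": 0,"offset": [0,0,0.004],"angular": [0,0,0]},
    {"hand": 0,"offset": [0,0,0],"angular": [0,0,0]},
  ],
)

```text
clock: 37.15
tool_pos: [0.5924, 0.0113, 0.0616]
tool_rot: [-0.001, -3.14, 0.0]
force: [-0.2, 0.2, -0.5]
finger_gap: 0.031
```

play_rows(
  plan=[
    {"hand": 0,"offset": [0,0,0.001],"angular": [0,0,0]},
    {"hand": 0.6,"offset": [0,0,0],"angular": [0,0,0]},
    {"hand": 0.6,"offset": [0,0,0],"angular": [0,0,0]},
    {"hand": 0.6,"offset": [0,0,0],"angular": [0,0,0]},
    {"hand": 0.6,"offset": [0,0,-0.02],"angular": [0,0,0]},
    {"hand": 0.6,"offset": [0,0,-0.04],"angular": [0,0,0]},
    {"hand": 0.6,"offset": [0,0,-0.04],"angular": [0,0,0]},
    {"hand": 0.6,"offset": [0,0,-0.02],"angular": [0,0,0]},
    {"hand": 0.6,"offset": [0.004,-0.02,0],"angular": [0,0,0]},
    {"hand": 0.6,"offset": [0.009,-0.04,0],"angular": [0,0,0]},
  ],
)

```text
clock: 38.15
tool_pos: [0.5809, -0.0456, 0.1825]
tool_rot: [-0.008, 3.139, 0.003]
force: [0.4, -1.3, -0.1]
finger_gap: 0.051
```

play_rows(
  plan=[
    {"hand": 0.6,"offset": [0.009,-0.04,0],"angular": [0,0,0]},
    {"hand": 0.6,"offset": [0.009,-0.04,0],"angular": [0,0,0]},
    {"hand": 0.6,"offset": [0.008,-0.03,0],"angular": [0,0,0]},
    {"hand": 0.6,"offset": [0.004,-0.019,0],"angular": [0,0,0]},
    {"hand": 0.6,"offset": [0,0,0],"angular": [0,0,0]},
    {"hand": 0.6,"offset": [0,0,0],"angular": [0,0,0]},
    {"hand": 0.6,"offset": [0,0,0],"angular": [0,0,0]},
  ],
)

```text
clock: 38.85
tool_pos: [0.5501, -0.1762, 0.1813]
tool_rot: [-0.002, 3.141, 0.001]
force: [0.6, 0.5, -0.2]
finger_gap: 0.0511
```

play_rows(
  plan=[
    {"hand": 0.6,"offset": [0,-0.001,0.03],"angular": [0,0,0]},
    {"hand": 0.6,"offset": [0,0,0.03],"angular": [0,0,0]},
    {"hand": 0.6,"offset": [0,0,0.03],"angular": [0,0,0]},
    {"hand": 0.6,"offset": [0,0,0.03],"angular": [0,0,0]},
    {"hand": 0.6,"offset": [0,0,0.015],"angular": [0,0,0]},
    {"hand": 0.6,"offset": [0,0,0],"angular": [0,0,0]},
    {"hand": 0,"offset": [0,0,0],"angular": [0,0,0]},
    {"hand": 0,"offset": [0,0,0],"angular": [0,0,0]},
    {"hand": 0,"offset": [0,0,0],"angular": [0,0,0]},
    {"hand": 0,"offset": [0,0,0],"angular": [0,0,0]},
  ],
)

```text
clock: 39.85
tool_pos: [0.5502, -0.1787, 0.0472]
tool_rot: [0.001, 3.14, -0.0]
force: [0.3, 0.8, 3.5]
finger_gap: 0.031
```

play_rows(
  plan=[
    {"hand": 0,"offset": [0,0,-0.02],"angular": [0,0,0]},
    {"hand": 0,"offset": [0,0,-0.04],"angular": [0,0,0]},
    {"hand": 0,"offset": [0,0,-0.04],"angular": [0,0,0]},
    {"hand": 0,"offset": [0,0,-0.033],"angular": [0,0,0]},
    {"hand": 0,"offset": [-0.004,0.025,0],"angular": [0,0,0]},
    {"hand": 0,"offset": [-0.007,0.042,0],"angular": [0,0,0]},
    {"hand": 0,"offset": [-0.007,0.042,0],"angular": [0,0,0]},
    {"hand": 0,"offset": [-0.007,0.042,0],"angular": [0,0,0]},
    {"hand": 0,"offset": [-0.007,0.042,0],"angular": [0,0,0]},
    {"hand": 0,"offset": [-0.006,0.038,0],"angular": [0,0,0]},
  ],
)

```text
clock: 40.85
tool_pos: [0.5879, 0.0546, 0.1798]
tool_rot: [0.0, 3.141, 0.001]
force: [0.3, 0.3, -0.7]
finger_gap: 0.0309
```

play_rows(
  plan=[
    {"hand": 0,"offset": [-0.003,0.0275,0],"angular": [0,0,0]},
    {"hand": 0,"offset": [0,0,0],"angular": [0,0,0]},
    {"hand": 0,"offset": [0,0,0.02],"angular": [0,0,0]},
    {"hand": 0,"offset": [0,0,0.03],"angular": [0,0,0]},
    {"hand": 0,"offset": [0,0,0.025],"angular": [0,0,0]},
    {"hand": 0,"offset": [0,0,0],"angular": [0,0,0]},
    {"hand": 0,"offset": [0,0,0],"angular": [0,0,0]},
    {"hand": 0,"offset": [0,0,0],"angular": [0,0,0]},
  ],
)

```text
clock: 41.65
tool_pos: [0.5917, 0.0795, 0.1059]
tool_rot: [0.002, 3.139, 0.0]
force: [0.3, 0.7, -0.6]
finger_gap: 0.0308
```

play_rows(
  plan=[
    {"hand": 0,"offset": [0,0,0.008],"angular": [0,0,0]},
    {"hand": 0,"offset": [0,0,0.008],"angular": [0,0,0]},
    {"hand": 0,"offset": [0,0,0.008],"angular": [0,0,0]},
    {"hand": 0,"offset": [0,0,0.008],"angular": [0,0,0]},
    {"hand": 0,"offset": [0,0,0.006],"angular": [0,0,0]},
    {"hand": 0,"offset": [0,0,0.005],"angular": [0,0,0]},
    {"hand": 0,"offset": [0,0,0],"angular": [0,0,0]},
  ],
)

```text
clock: 42.35
tool_pos: [0.5904, 0.0797, 0.0604]
tool_rot: [-0.001, -3.14, 0.0]
force: [-0.6, -0.4, -0.7]
finger_gap: 0.0311
```

play_rows(
  plan=[
    {"hand": 0,"offset": [0,0,0.001],"angular": [0,0,0]},
    {"hand": 0.6,"offset": [0,0,0],"angular": [0,0,0]},
    {"hand": 0.6,"offset": [0,0,0],"angular": [0,0,0]},
    {"hand": 0.6,"offset": [0,0,0],"angular": [0,0,0]},
    {"hand": 0.6,"offset": [0,0,-0.02],"angular": [0,0,0]},
    {"hand": 0.6,"offset": [0,0,-0.04],"angular": [0,0,0]},
    {"hand": 0.6,"offset": [0,0,-0.04],"angular": [0,0,0]},
    {"hand": 0.6,"offset": [0,0,-0.02],"angular": [0,0,0]},
    {"hand": 0.6,"offset": [0.01,-0.02,0],"angular": [0,0,0]},
    {"hand": 0.6,"offset": [0.018,-0.036,0],"angular": [0,0,0]},
  ],
)

```text
clock: 43.35
tool_pos: [0.5639, 0.0262, 0.1813]
tool_rot: [-0.006, 3.138, 0.003]
force: [-0.4, -0.9, -0.1]
finger_gap: 0.0509
```

play_rows(
  plan=[
    {"hand": 0.6,"offset": [0.018,-0.036,0],"angular": [0,0,0]},
    {"hand": 0.6,"offset": [0.018,-0.036,0],"angular": [0,0,0]},
    {"hand": 0.6,"offset": [0.018,-0.036,0],"angular": [0,0,0]},
    {"hand": 0.6,"offset": [0.018,-0.036,0],"angular": [0,0,0]},
    {"hand": 0.6,"offset": [0.014,-0.028,0],"angular": [0,0,0]},
    {"hand": 0.6,"offset": [0.007,-0.0145,0],"angular": [0,0,0]},
    {"hand": 0.6,"offset": [0,0,0],"angular": [0,0,0]},
    {"hand": 0.6,"offset": [0,0,0],"angular": [0,0,0]},
    {"hand": 0.6,"offset": [0,0,0],"angular": [0,0,0]},
  ],
)

```text
clock: 44.25
tool_pos: [0.4703, -0.1614, 0.1804]
tool_rot: [-0.001, 3.141, 0.001]
force: [-1.0, 0.6, -0.4]
finger_gap: 0.0514
```

play_rows(
  plan=[
    {"hand": 0.6,"offset": [0.001,-0.001,0.03],"angular": [0,0,0]},
    {"hand": 0.6,"offset": [0,0,0.03],"angular": [0,0,0]},
    {"hand": 0.6,"offset": [0,0,0.03],"angular": [0,0,0]},
    {"hand": 0.6,"offset": [0,0,0.03],"angular": [0,0,0]},
    {"hand": 0.6,"offset": [0,0,0.014],"angular": [0,0,0]},
    {"hand": 0.6,"offset": [0,0,0],"angular": [0,0,0]},
    {"hand": 0,"offset": [0,0,0],"angular": [0,0,0]},
    {"hand": 0,"offset": [0,0,0],"angular": [0,0,0]},
    {"hand": 0,"offset": [0,0,0],"angular": [0,0,0]},
    {"hand": 0,"offset": [0,0,0],"angular": [0,0,0]},
  ],
)

```text
clock: 45.25
tool_pos: [0.4691, -0.1637, 0.047]
tool_rot: [0.001, 3.14, -0.001]
force: [-0.4, 0.4, 4.0]
finger_gap: 0.0307
```

play_rows(
  plan=[
    {"hand": 0,"offset": [0,0,-0.02],"angular": [0,0,0]},
    {"hand": 0,"offset": [0,0,-0.04],"angular": [0,0,0]},
    {"hand": 0,"offset": [0,0,-0.04],"angular": [0,0,0]},
    {"hand": 0,"offset": [0,0,-0.033],"angular": [0,0,0]},
    {"hand": 0,"offset": [-0.007,0.025,0],"angular": [0,0,0]},
    {"hand": 0,"offset": [-0.012,0.04,0],"angular": [0,0,0]},
    {"hand": 0,"offset": [-0.012,0.04,0],"angular": [0,0,0]},
    {"hand": 0,"offset": [-0.012,0.04,0],"angular": [0,0,0]},
    {"hand": 0,"offset": [-0.012,0.036,0],"angular": [0,0,0]},
    {"hand": 0,"offset": [-0.008,0.026,0],"angular": [0,0,0]},
  ],
)

```text
clock: 46.25
tool_pos: [0.5323, 0.0464, 0.1797]
tool_rot: [-0.002, 3.141, 0.002]
force: [-0.2, -0.5, -1.6]
finger_gap: 0.0312
```

play_rows(
  plan=[
    {"hand": 0,"offset": [0,0,0],"angular": [0,0,0]},
    {"hand": 0,"offset": [0,0,0],"angular": [0,0,0]},
    {"hand": 0,"offset": [0,0,0.02],"angular": [0,0,0]},
    {"hand": 0,"offset": [0,0,0.03],"angular": [0,0,0]},
    {"hand": 0,"offset": [0,0,0.025],"angular": [0,0,0]},
    {"hand": 0,"offset": [0,0,0],"angular": [0,0,0]},
    {"hand": 0,"offset": [0,0,0],"angular": [0,0,0]},
    {"hand": 0,"offset": [0,0,0],"angular": [0,0,0]},
  ],
)

```text
clock: 47.05
tool_pos: [0.5325, 0.0427, 0.1057]
tool_rot: [0.003, 3.14, 0.0]
force: [0.0, -0.5, -0.6]
finger_gap: 0.031
```

play_rows(
  plan=[
    {"hand": 0,"offset": [0,0.001,0.008],"angular": [0,0,0]},
    {"hand": 0,"offset": [0,0,0.008],"angular": [0,0,0]},
    {"hand": 0,"offset": [0,0,0.008],"angular": [0,0,0]},
    {"hand": 0,"offset": [0,0,0.008],"angular": [0,0,0]},
    {"hand": 0,"offset": [0,0,0.006],"angular": [0,0,0]},
    {"hand": 0,"offset": [0,0,0.005],"angular": [0,0,0]},
    {"hand": 0,"offset": [0,0,0],"angular": [0,0,0]},
  ],
)

```text
clock: 47.75
tool_pos: [0.5314, 0.0443, 0.0605]
tool_rot: [-0.001, -3.14, 0.0]
force: [-1.0, -0.0, -0.9]
finger_gap: 0.0308
```

play_rows(
  plan=[
    {"hand": 0,"offset": [0,0,0.001],"angular": [0,0,0]},
    {"hand": 0.6,"offset": [0,0,0],"angular": [0,0,0]},
    {"hand": 0.6,"offset": [0,0,0],"angular": [0,0,0]},
    {"hand": 0.6,"offset": [0,0,0],"angular": [0,0,0]},
    {"hand": 0.6,"offset": [0,0,-0.02],"angular": [0,0,0]},
    {"hand": 0.6,"offset": [0,0,-0.04],"angular": [0,0,0]},
    {"hand": 0.6,"offset": [0,0,-0.04],"angular": [0,0,0]},
    {"hand": 0.6,"offset": [0,0,-0.03],"angular": [0,0,0]},
    {"hand": 0.6,"offset": [0,-0.03,0],"angular": [0,0,0]},
    {"hand": 0.6,"offset": [0,-0.045,0],"angular": [0,0,0]},
  ],
)

```text
clock: 48.75
tool_pos: [0.5327, -0.0285, 0.1918]
tool_rot: [-0.008, 3.138, 0.002]
force: [-0.3, -1.0, -1.0]
finger_gap: 0.0512
```

play_rows(
  plan=[
    {"hand": 0.6,"offset": [0,-0.045,0],"angular": [0,0,0]},
    {"hand": 0.6,"offset": [0,-0.045,0],"angular": [0,0,0]},
    {"hand": 0.6,"offset": [0,-0.045,0],"angular": [0,0,0]},
    {"hand": 0.6,"offset": [0,-0.03,0],"angular": [0,0,0]},
    {"hand": 0.6,"offset": [0,0,0],"angular": [0,0,0]},
  ],
)

```text
clock: 49.25
tool_pos: [0.5305, -0.2013, 0.1905]
tool_rot: [-0.012, -3.142, 0.004]
force: [0.1, 0.2, 0.3]
finger_gap: 0.0515
```

```bash
python3 look.py 6; python3 - <<'E'
from h import *
im=cv2.imread("pics/top6.png")
print(lm("top","lid_knob",.041),lm("side","lid_knob",.041))
E
```

```text
hole [(0.97, [237.6, 244.8], [0.5288, 0.0426]), (0.86, [223.9, 221.8], [0.5897, 0.083]), (0.8, [247.0, 222.4], [0.5907, 0.0201])]
hole side [(0.77, [241.2, 197.3], [0.5937, 0.0205]), (0.66, [218.7, 195.4], [0.5298, 0.0443]), (0.62, [318.1, 290.8], [0.7177, -0.3265]), (0.57, [236.0, 185.0], [0.5889, 0.071])]
rim [(0.92, [238.7, 224.1], [0.5765, 0.0401])] []
top plate None
top lid_knob 0.82 [0.514  0.3654] [0.215 0.213]
side plate 0.65 [ 0.5461 -0.3419] [0.056 0.031]
side lid_knob 0.72 [0.4416 0.3278] [0.059 0.183]
[(0.95, [120.0, 244.6], [0.5164, 0.3601])] []
```

View pics/c6.png

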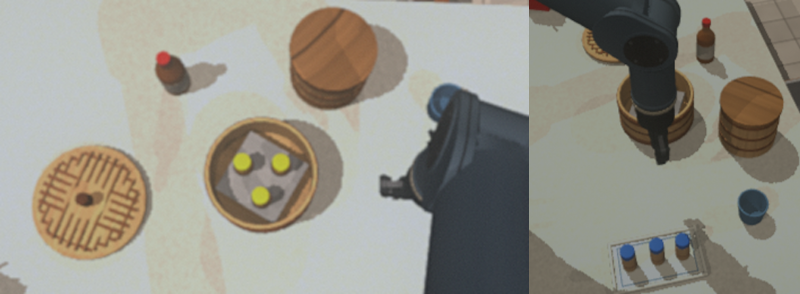

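The crop shows all three yellow caps inside the steamer at about (242,162), (281,162) and (261,196), three blue caps on the plate and the lid on the mat. I'll check the seating height and the rim centre.

```bash
python3 - <<'E'
from h import *
im=cv2.imread("pics/top6.png")
for a,s in blobs(im,*YEL): print(np.round(a,1),s, np.round(onz("top",a,.083),4))
im=read_camera("top")
for q,z in (("lid_knob",.016),("steamer",.1),("rim",.1)):
    s=sil("top",q)
    if s is None: print(q,None); continue
    cs=max(cv2.findContours(s["region"].astype(np.uint8),0,2)[0],key=cv2.contourArea)
    w=np.array([onz("top",p,z)[:2] for p in cs[:,0].astype(float)]).astype(np.float32)
    print(q,s["p"],cv2.fitEllipse(w),cv2.minAreaRect(w))
# rim edge via polar gradient: outer rim circle search on z=.1
g=cv2.GaussianBlur(cv2.cvtColor(im,cv2.COLOR_BGR2HSV)[:,:,1].astype(float),(3,3),0)
best=[]
th=np.linspace(0,2*np.pi,120,endpoint=False)
for x in np.arange(.56,.582,.001):
  for y in np.arange(.034,.056,.001):
    v=[]
    for rr in (.095,.103):
        P=np.array([proj("top",[x+rr*np.cos(t),y+rr*np.sin(t),.1]) for t in th]).astype(np.float32)
        v.append(cv2.remap(g,P[:,0],P[:,1],1))
    best.append((np.mean(np.minimum(v[0]-v[1],60)),x,y))
best.sort(); print(np.round(best[-6:],4))
E
```

```text
[224.4 220. ] [219, 214, 12, 13, 124] [0.5884 0.0788 0.083 ]
[250.7 220.5] [245, 215, 12, 12, 122] [0.5901 0.0097 0.083 ]
[237.2 243.1] [232, 237, 12, 13, 122] [0.5291 0.0423 0.083 ]
lid_knob 0.6 ((0.5127211809158325, 0.3657298982143402), (0.20938916504383087, 0.2115335464477539), 144.14950561523438) ((0.5117214918136597, 0.3664647340774536), (0.20920327305793762, 0.21286727488040924), 2.4232614040374756)
steamer 0.57 ((0.5681738257408142, 0.04333553463220596), (0.19940432906150818, 0.20462404191493988), 92.89463806152344) ((0.5670700073242188, 0.04291157424449921), (0.20241259038448334, 0.20092211663722992), 47.0639533996582)
rim 0.59 ((0.5832312703132629, 0.0749531164765358), (0.02959759533405304, 0.039789408445358276), 117.60198211669922) ((0.5831005573272705, 0.0759265124797821), (0.03683077543973923, 0.03108939528465271), 3.1159017086029053)Traceback (most recent call last):
  File "<stdin>", line 19, in <module>
  File "h.py", line 5, in proj
    k=get_calibration(c); p=np.array(k["R"])@np.array(X)+np.array(k["t"]).ravel()
ValueError: time passes only in moves, steps and waits
```

The yellow caps sit within 0.5 px of where the seated blue caps were, so all three are fully down. Now the lid.

play_rows(
  plan=[
    {"hand": 0.9,"offset": [0.001,0.025,0],"angular": [0,0,0]},
    {"hand": 0.9,"offset": [0.001,0.042,0],"angular": [0,0,0]},
    {"hand": 0.9,"offset": [0.001,0.042,0],"angular": [0,0,0]},
    {"hand": 0.9,"offset": [0.001,0.042,0],"angular": [0,0,0]},
    {"hand": 0.9,"offset": [0.001,0.042,0],"angular": [0,0,0]},
    {"hand": 0.9,"offset": [0.001,0.042,0],"angular": [0,0,0]},
    {"hand": 0.9,"offset": [0.001,0.042,0],"angular": [0,0,0]},
    {"hand": 0.9,"offset": [0.001,0.042,0],"angular": [0,0,0]},
    {"hand": 0.9,"offset": [0.001,0.042,0],"angular": [0,0,0]},
    {"hand": 0.9,"offset": [0.001,0.042,0],"angular": [0,0,0]},
  ],
)

```text
clock: 51.05
tool_pos: [0.5217, 0.209, 0.1904]
tool_rot: [0.001, 3.141, -0.0]
force: [0.1, 0.1, -0.4]
finger_gap: 0.0767
```

play_rows(
  plan=[
    {"hand": 0.9,"offset": [0.001,0.042,0],"angular": [0,0,0]},
    {"hand": 0.9,"offset": [0.001,0.042,0],"angular": [0,0,0]},
    {"hand": 0.9,"offset": [0.001,0.041,0],"angular": [0,0,0]},
    {"hand": 0.9,"offset": [0.001,0.028,0],"angular": [0,0,0]},
    {"hand": 0.9,"offset": [0.001,0.012,0.02],"angular": [0,0,0]},
    {"hand": 0.9,"offset": [0,0,0.03],"angular": [0,0,0]},
    {"hand": 0.9,"offset": [0,0,0.03],"angular": [0,0,0]},
    {"hand": 0.9,"offset": [0,0,0.03],"angular": [0,0,0]},
    {"hand": 0.9,"offset": [0,0,0],"angular": [0,0,0]},
    {"hand": 0.9,"offset": [0,0,0],"angular": [0,0,0]},
  ],
)

```text
clock: 52.05
tool_pos: [0.5171, 0.3723, 0.0805]
tool_rot: [-0.001, -3.141, 0.001]
force: [-0.2, 0.4, 0.7]
finger_gap: 0.077
```

play_rows(
  plan=[
    {"hand": 0.9,"offset": [0.002,-0.004,0],"angular": [0,0,0]},
    {"hand": 0.9,"offset": [0,0,0.025],"angular": [0,0,0]},
    {"hand": 0.9,"offset": [0,0,0.018],"angular": [0,0,0]},
    {"hand": 0.9,"offset": [0,0,0.007],"angular": [0,0,0]},
    {"hand": 0.9,"offset": [0,0,0],"angular": [0,0,0]},
    {"hand": 0,"offset": [0,0,0],"angular": [0,0,0]},
    {"hand": 0,"offset": [0,0,0],"angular": [0,0,0]},
    {"hand": 0,"offset": [0,0,0],"angular": [0,0,0]},
    {"hand": 0,"offset": [0,0,0],"angular": [0,0,0]},
    {"hand": 0,"offset": [0,0,0],"angular": [0,0,0]},
  ],
  newtons=50,
)

```text
clock: 53.05
tool_pos: [0.5153, 0.3686, 0.0312]
tool_rot: [0.001, 3.141, 0.001]
force: [-1.2, -0.6, 5.8]
finger_gap: 0.0223
```

play_rows(
  plan=[
    {"hand": 0,"offset": [0,0,-0.01],"angular": [0,0,0]},
    {"hand": 0,"offset": [0,0,-0.03],"angular": [0,0,0]},
    {"hand": 0,"offset": [0,0,-0.04],"angular": [0,0,0]},
    {"hand": 0,"offset": [0,0,-0.04],"angular": [0,0,0]},
    {"hand": 0,"offset": [0,0,-0.03],"angular": [0,0,0]},
    {"hand": 0,"offset": [-0.004,-0.02,0],"angular": [0,0,0]},
    {"hand": 0,"offset": [-0.006,-0.035,0],"angular": [0,0,0]},
    {"hand": 0,"offset": [-0.006,-0.035,0],"angular": [0,0,0]},
    {"hand": 0,"offset": [-0.006,-0.035,0],"angular": [0,0,0]},
    {"hand": 0,"offset": [-0.006,-0.035,0],"angular": [0,0,0]},
  ],
)

```text
clock: 54.05
tool_pos: [0.5425, 0.206, 0.18]
tool_rot: [-0.002, -3.141, 0.001]
force: [0.4, 0.0, -2.6]
finger_gap: 0.0223
```

play_rows(
  plan=[
    {"hand": 0,"offset": [-0.006,-0.035,0],"angular": [0,0,0]},
    {"hand": 0,"offset": [-0.006,-0.035,0],"angular": [0,0,0]},
    {"hand": 0,"offset": [-0.006,-0.035,0],"angular": [0,0,0]},
    {"hand": 0,"offset": [-0.006,-0.035,0],"angular": [0,0,0]},
    {"hand": 0,"offset": [-0.003,-0.024,0],"angular": [0,0,0]},
    {"hand": 0,"offset": [0,0,0],"angular": [0,0,0]},
    {"hand": 0,"offset": [0,0,0],"angular": [0,0,0]},
    {"hand": 0,"offset": [0,0,0],"angular": [0,0,0]},
  ],
)

```text
clock: 54.85
tool_pos: [0.5693, 0.0453, 0.1801]
tool_rot: [0.001, -3.141, -0.001]
force: [-0.3, 1.1, -2.4]
finger_gap: 0.0228
```

play_rows(
  plan=[
    {"hand": 0,"offset": [-0.001,0,0.02],"angular": [0,0,0]},
    {"hand": 0,"offset": [0,0,0.02],"angular": [0,0,0]},
    {"hand": 0,"offset": [0,0,0.008],"angular": [0,0,0]},
    {"hand": 0,"offset": [0,0,0.002],"angular": [0,0,0]},
    {"hand": 0,"offset": [0,0,0],"angular": [0,0,0]},
    {"hand": 0,"offset": [0,0,0],"angular": [0,0,0]},
  ],
)

```text
clock: 55.45
tool_pos: [0.5713, 0.0446, 0.1311]
tool_rot: [0.001, 3.14, 0.0]
force: [-0.3, 0.0, -1.9]
finger_gap: 0.0225
```

play_rows(
  plan=[
    {"hand": 0,"offset": [0,0,0.002],"angular": [0,0,0]},
    {"hand": 0,"offset": [0,0,0.001],"angular": [0,0,0]},
    {"hand": 0,"offset": [0,0,0],"angular": [0,0,0]},
  ],
)

```text
clock: 55.75
tool_pos: [0.5708, 0.0443, 0.1274]
tool_rot: [0.001, 3.141, 0.0]
force: [-0.2, 0.3, -2.5]
finger_gap: 0.023
```

Nearly touching. I lower until there is contact, then release and lift clear.

play_rows(
  plan=[
    {"hand": 0,"offset": [0,0,0.001],"angular": [0,0,0]},
    {"hand": 0,"offset": [0,0,0.001],"angular": [0,0,0]},
    {"hand": 0,"offset": [0,0,0],"angular": [0,0,0]},
    {"hand": 0,"offset": [0,0,0],"angular": [0,0,0]},
  ],
)

```text
clock: 56.15
tool_pos: [0.5709, 0.0442, 0.1271]
tool_rot: [0.002, 3.14, 0.0]
force: [-6.1, -1.0, 17.1]
finger_gap: 0.0224
```

play_rows(
  plan=[
    {"hand": 0.6,"offset": [0,0,0],"angular": [0,0,0]},
    {"hand": 0.6,"offset": [0,0,0],"angular": [0,0,0]},
    {"hand": 0.6,"offset": [0,0,0],"angular": [0,0,0]},
    {"hand": 0.6,"offset": [0,0,-0.015],"angular": [0,0,0]},
    {"hand": 0.6,"offset": [0,0,-0.03],"angular": [0,0,0]},
    {"hand": 0.6,"offset": [0,0,-0.04],"angular": [0,0,0]},
    {"hand": 0.6,"offset": [0,0.03,0],"angular": [0,0,0]},
    {"hand": 0.6,"offset": [0,0.045,0],"angular": [0,0,0]},
    {"hand": 0.6,"offset": [0.01,0.045,0],"angular": [0,0,0]},
    {"hand": 0.6,"offset": [0.01,0.045,0],"angular": [0,0,0]},
  ],
)

```text
clock: 57.15
tool_pos: [0.5507, 0.2108, 0.2102]
tool_rot: [0.002, 3.141, 0.0]
force: [0.2, 0.4, -0.9]
finger_gap: 0.0515
```

play_rows(
  plan=[
    {"hand": 0.6,"offset": [0.01,0.045,0],"angular": [0,0,0]},
    {"hand": 0.6,"offset": [0.01,0.045,0],"angular": [0,0,0]},
    {"hand": 0.6,"offset": [0.01,0.045,0],"angular": [0,0,0]},
    {"hand": 0.6,"offset": [0.01,0.03,0],"angular": [0,0,0]},
    {"hand": 0.6,"offset": [0,0,0],"angular": [0,0,0]},
  ],
)

```text
clock: 57.65
tool_pos: [0.5077, 0.3806, 0.2096]
tool_rot: [0.011, -3.14, -0.004]
force: [-0.3, -0.5, -0.1]
finger_gap: 0.0513
```

```bash
python3 look.py 7; python3 - <<'E'
from h import *
for c in ("top","side"):
    read_camera(c); s=sil(c,"lid_knob")
    cs=max(cv2.findContours(s["region"].astype(np.uint8),0,2)[0],key=cv2.contourArea)
    w=np.array([onz(c,p,.112)[:2] for p in cs[:,0].astype(float)]).astype(np.float32)
    print(c,s["p"],cv2.fitEllipse(w),lm(c,"lid_knob",.137))
    for q in ("soy","teacup","tiers"): print(q,lm(c,q,0,1))
E
```

```text
blu (array([ 0.543 , -0.3602,  0.0811]), np.float64(0.25))
blu (array([ 0.4869, -0.3569,  0.0815]), np.float64(0.26))
blu (array([ 0.4241, -0.3562,  0.0817]), np.float64(0.14))
hole []
hole side [(0.92, [218.0, 194.8], [0.5282, 0.0471]), (0.72, [242.9, 201.6], [0.595, 0.0034])]
rim [] []
top plate 0.69 [ 0.4848 -0.3567] [0.124 0.208]
top lid_knob 0.72 [0.584  0.0466] [0.231 0.231]
side plate 0.84 [ 0.4844 -0.3575] [0.123 0.206]
side lid_knob None
top 0.79 ((0.5697872042655945, 0.04194169119000435), (0.21231035888195038, 0.2134670913219452), 115.9452896118164) [(0.77, [240.1, 222.4], [0.5749, 0.0352])]
soy [(0.78, [181.9, 169.0], [0.748, 0.2184])]
teacup [(0.84, [360.2, 183.3], [0.7267, -0.301])]
tiers [(0.91, [282.2, 161.6], [0.783, -0.0738])]
side 0.78 ((0.5696684718132019, 0.040401384234428406), (0.21270225942134857, 0.2204972207546234), 176.5612335205078) [(0.71, [229.7, 172.0], [0.5693, 0.0485]), (0.71, [233.8, 204.8], [0.5557, -0.0698]), (0.57, [200.4, 131.0], [0.5161, 0.2366])]
soy [(0.76, [274.6, 151.9], [0.7529, 0.2178])]
teacup [(0.63, [313.9, 288.8], [0.7204, -0.2973])]
tiers [(0.91, [314.1, 215.0], [0.7986, -0.065])]
```

View pics/c7.png

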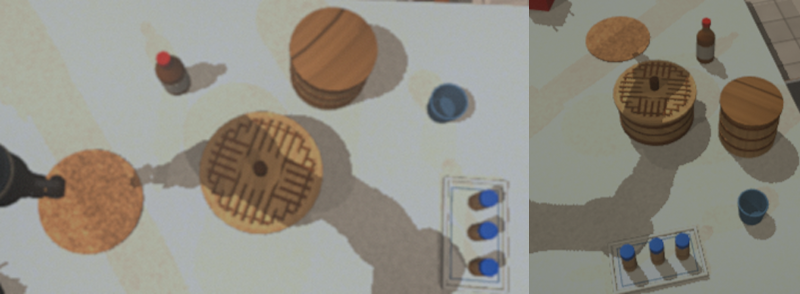

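The lid sits flat and centred on the steamer, at about (261,172) in the crop. The mat is clear, the three blue tubes stand on the plate, and the bystanders have not moved. Handing in.

```bash
python3 -c "
from h import *
print(order.finish_job())"
```

```text
the job is handed in; nothing more can be done
None
```

The batch is changed and handed in at about 58 s on the clock. I parked the lid on the mat, stood the three finished tubes on the plate, put the three new tubes in the rack, and put the lid back.

- **Lid knock:** the lid was knocked about 4 cm off the mat's centre while I unloaded. I put it back on the mat before loading the new tubes.
- **Finished tubes:** the last pictures show all three upright on the plate, with both cameras agreeing on cap height.
- **New tubes:** before the lid went back, the yellow caps were within 0.5 px of where the seated blue caps had been in the top view, so I take them as fully down. The arm hid them from the side camera, so that check used one camera only.
- **Lid back on:** it lies flat, within 2 to 4 mm of my estimates of the steamer's centre. In the last look, the network's landmark for the lid knob in the top picture and one of its lid outlines were 6 to 15 mm off. The fitted lid circles from both cameras and the picture itself agreed, so I went with those.
- **Bystanders:** the soy bottle, tea cup and tiers look unmoved. The positions the networks gave for them differ from the start by up to about 12 mm. That is about how far the two cameras differ from each other.
- **Forces:** the largest I saw, at the end of any move, was about 17 N upward as the lid touched the rim.

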